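Stack the stone trays on the raised stand

TASK

Lift the dust cover off the raised stand and lay it flat on the grey pad, then stack every stone tray out on the bench (two may sit nested) in one level, straight pile centred on the stand: the bottom tray with its red end towards the stand's red block, each further tray turned half round from the one below so that it stacks on the rim instead of nesting down onto the stones. Finally put the cover on the top tray, seated in its rim, and leave the other things on the bench where they are.

Things in the scene. Friction and masses are not known exactly. Their poses are not given: they have to be found in the camera images.
- tray_a: white stack-nest tray, red +x end wall, pale stones pressed in black foam, 140 x 66 x 46 mm (x, y, z), 130 g; origin: centre of its underside, z up, long axis x; may be absent; all trays are alike. Foot block 128 x 54 mm from z 0 to 21, above it the body 140 x 66 with 3 mm walls to z 46 (opening 134 x 60, floor at z 26)
- tray_b: white stack-nest tray, red +x end wall, blue stones pressed in black foam, 140 x 66 x 46 mm (x, y, z), 130 g; origin: centre of its underside, z up, long axis x; may be absent; all trays are alike. Four lugs on the foot's long sides reach out to y = +-33, at x = -22 and +46, undersides at z 5; the rim has 20 mm gaps at the same x
- tray_c: white stack-nest tray, red +x end wall, green stones pressed in black foam, 140 x 66 x 46 mm (x, y, z), 130 g; origin: centre of its underside, z up, long axis x; may be absent; all trays are alike. Turned half round from the tray below, its lugs stand on that rim: 41 mm higher, foot 5 mm inside the opening, 3 mm play all round
- tray_d: white stack-nest tray, red +x end wall, crimson stones pressed in black foam, 140 x 66 x 46 mm (x, y, z), 130 g; origin: centre of its underside, z up, long axis x; may be absent; all trays are alike. Facing the same way as the tray below, its lugs drop through the rim's gaps and it nests: only 26 mm higher, wrong
- tray_e: white stack-nest tray, red +x end wall, yellow stones pressed in black foam, 140 x 66 x 46 mm (x, y, z), 130 g; origin: centre of its underside, z up, long axis x; may be absent; all trays are alike. At the start it is nested in tray_a, facing the same way, 26 mm higher: lift it straight up
- tray_a_red (a point): middle of the top edge of tray_a's red end wall: 68.5 mm along its +x, 46 mm above its underside. Grip a tray across its 66 mm width at mid-length, TCP about 43 mm above its underside
- tray_b_red (a point): middle of the top edge of tray_b's red end wall: 68.5 mm along its +x, 46 mm above its underside. Grip a tray across its 66 mm width at mid-length, TCP about 43 mm above its underside
- tray_c_red (a point): middle of the top edge of tray_c's red end wall: 68.5 mm along its +x, 46 mm above its underside. Grip a tray across its 66 mm width at mid-length, TCP about 43 mm above its underside
- tray_d_red (a point): middle of the top edge of tray_d's red end wall: 68.5 mm along its +x, 46 mm above its underside. Grip a tray across its 66 mm width at mid-length, TCP about 43 mm above its underside
- tray_e_red (a point): middle of the top edge of tray_e's red end wall: 68.5 mm along its +x, 46 mm above its underside. Grip a tray across its 66 mm width at mid-length, TCP about 43 mm above its underside
- stand: fixed raised stand: narrow flat aluminium top 100 x 36 mm (x, y), 60 mm above the bench, on a dark foot 170 x 90 x 10 mm (x -73 to +97); a red block (16 x 60 mm, top at 24 mm) lies across the foot's +x end. Origin on the bench under the top's centre, x towards the red block, z up
- cover: loose dust cover, on the stand at the start, 120 g: grey plug 128 x 54 x 5 mm under a blue flange 140 x 66 x 4, black grip bar along x, 60 long, 12 thick, z 9 to 43 (pinch across y). Origin centre of the plug's underside. On a tray, either way round, the plug goes 5 mm into the opening (3 mm play), flange on the rim: 41 mm above the tray's origin
- pad: fixed grey cloth pad on the bench, 180 x 105 x 2 mm (x, y, z), empty at the start; origin centre of its underside
- mug: bystander, to be left alone: white coffee mug, 80 mm across, 95 tall, origin under its centre
- loupe: bystander, to be left alone: black loupe, 40 mm across, 26 tall, among the trays, origin under its centre
- tweezers: bystander, to be left alone: bright steel tweezers lying flat, 155 mm long along their x, 6 high
- tweezers2: bystander, to be left alone: dark steel tweezers lying flat, 155 mm long along their x, 6 high
- bench_block: bystander, to be left alone: square steel bench block 70 x 70 x 25 mm
- hammer: bystander, to be left alone: hammer lying along its x, 200 mm long
- jar: bystander, to be left alone: brown jar with white cap, 52 mm across, 75 tall

How it is judged:
On the way, in this order (a step that is already met when the one before it is completed fails the run):
1. the cover lies flat on the grey pad, released (horizontal distance between cover and pad below 0.07 m and height (world z) of cover below 0.008 m and angle between cover's own z axis and vertical below 0.08 rad and contact force between the fingers and cover below 0.2 N), for 0.2 s.
2. every tray present is stacked on the stand, facings alternating from the red block, released (((z of tray_a in the frame of stand between 0.0565 and 0.0635 m and x of tray_a_red in the frame of stand above 0.045 m) or (z of tray_a in the frame of stand between 0.0975 and 0.1045 m and x of tray_a_red in the frame of stand below -0.045 m) or (z of tray_a in the frame of stand between 0.1385 and 0.1455 m and x of tray_a_red in the frame of stand above 0.045 m) or (z of tray_a in the frame of stand between 0.1795 and 0.1865 m and x of tray_a_red in the frame of stand below -0.045 m) or (z of tray_a in the frame of stand between 0.2205 and 0.2275 m and x of tray_a_red in the frame of stand above 0.045 m)) and horizontal distance between each of tray_a, tray_b, tray_c, tray_d, tray_e and stand below 0.018 m and angle between each of tray_a, tray_b, tray_c, tray_d, tray_e's own z axis and vertical below 0.06 rad and linear speed of each of tray_a, tray_b, tray_c, tray_d, tray_e below 0.02 m/s and angle between the x axis of each of tray_a, tray_b, tray_c, tray_d, tray_e and the x axis of stand, either way round below 0.15 rad and ((z of tray_b in the frame of stand between 0.0565 and 0.0635 m and x of tray_b_red in the frame of stand above 0.045 m) or (z of tray_b in the frame of stand between 0.0975 and 0.1045 m and x of tray_b_red in the frame of stand below -0.045 m) or (z of tray_b in the frame of stand between 0.1385 and 0.1455 m and x of tray_b_red in the frame of stand above 0.045 m) or (z of tray_b in the frame of stand between 0.1795 and 0.1865 m and x of tray_b_red in the frame of stand below -0.045 m) or (z of tray_b in the frame of stand between 0.2205 and 0.2275 m and x of tray_b_red in the frame of stand above 0.045 m)) and ((z of tray_c in the frame of stand between 0.0565 and 0.0635 m and x of tray_c_red in the frame of stand above 0.045 m) or (z of tray_c in the frame of stand between 0.0975 and 0.1045 m and x of tray_c_red in the frame of stand below -0.045 m) or (z of tray_c in the frame of stand between 0.1385 and 0.1455 m and x of tray_c_red in the frame of stand above 0.045 m) or (z of tray_c in the frame of stand between 0.1795 and 0.1865 m and x of tray_c_red in the frame of stand below -0.045 m) or (z of tray_c in the frame of stand between 0.2205 and 0.2275 m and x of tray_c_red in the frame of stand above 0.045 m)) and ((z of tray_d in the frame of stand between 0.0565 and 0.0635 m and x of tray_d_red in the frame of stand above 0.045 m) or (z of tray_d in the frame of stand between 0.0975 and 0.1045 m and x of tray_d_red in the frame of stand below -0.045 m) or (z of tray_d in the frame of stand between 0.1385 and 0.1455 m and x of tray_d_red in the frame of stand above 0.045 m) or (z of tray_d in the frame of stand between 0.1795 and 0.1865 m and x of tray_d_red in the frame of stand below -0.045 m) or (z of tray_d in the frame of stand between 0.2205 and 0.2275 m and x of tray_d_red in the frame of stand above 0.045 m)) and ((z of tray_e in the frame of stand between 0.0565 and 0.0635 m and x of tray_e_red in the frame of stand above 0.045 m) or (z of tray_e in the frame of stand between 0.0975 and 0.1045 m and x of tray_e_red in the frame of stand below -0.045 m) or (z of tray_e in the frame of stand between 0.1385 and 0.1455 m and x of tray_e_red in the frame of stand above 0.045 m) or (z of tray_e in the frame of stand between 0.1795 and 0.1865 m and x of tray_e_red in the frame of stand below -0.045 m) or (z of tray_e in the frame of stand between 0.2205 and 0.2275 m and x of tray_e_red in the frame of stand above 0.045 m)) and contact force between the fingers and tray_a below 0.2 N and contact force between the fingers and tray_b below 0.2 N and contact force between the fingers and tray_c below 0.2 N and contact force between the fingers and tray_d below 0.2 N and contact force between the fingers and tray_e below 0.2 N), for 0.2 s.
At the end, for the whole second after the job is handed in: All trays present in one level pile on the stand (centres within 18 mm, 0.15 rad), each stacked 41 mm (+-3.5) above the one below, red ends to the red block on trays 1, 3, 5, away on 2, 4; cover level in the top tray's rim; all released, at rest (all of step 2 and (z of cover in the frame of stand between 0.1795 and 0.1865 m or z of cover in the frame of stand between 0.2205 and 0.2275 m or z of cover in the frame of stand between 0.2615 and 0.2685 m) and z of cover in the frame of tray_a above 0.037 m and z of cover in the frame of tray_b above 0.037 m and z of cover in the frame of tray_c above 0.037 m and z of cover in the frame of tray_d above 0.037 m and z of cover in the frame of tray_e above 0.037 m and horizontal distance between cover and stand below 0.022 m and angle between cover's own z axis and vertical below 0.06 rad and linear speed of cover below 0.02 m/s and contact force between the fingers and cover below 0.2 N); the robot touches nothing.
It fails at once if one of the bystanders (mug, loupe, tweezers, block, hammer, jar) is shifted more than 4 cm (distance of any of mug, loupe, tweezers, tweezers2, bench_block, hammer, jar from where it was at the start of the episode above 0.04 m).
Of tray_b, tray_c, tray_d, tray_e only 2 to 4 are there at a start; the rules pass over those that are not, and their reading is None.
At some moment in a run one of cover may be knocked a few centimetres aside while the robot is not near it.
Once in a run the grip may slacken for a moment while it holds something.
It also fails if it takes over 210 s, if anything falls off the work surface, if the arm or the gripper's body presses on something with over 40 N, if the wrist force passes 120 N, or if a joint passes its speed limit or range.

ROBOT

A 6-joint arm with a two-finger parallel gripper is mounted at the origin on the work surface. World frame = base frame: x ahead of the robot, y to its left, z up, the work surface at z = 0. Lengths are in m, angles in rad, forces in N, time in s.
With the tool pointing down it reaches from about 0.225 to 0.875 m from the base axis. Payload 3.4 kg.
Tool frame: the origin (TCP) lies between the finger pads, 19 mm behind the fingertips; this is the grasp point; z points along the fingers, y is the line along which they close (so a half turn about z gives the same grasp; the last joint's range is limited). The gripper opens to 85 mm and grips with 20 to 120 N. Pads are 22 mm wide; open, the fingers measure 114 mm over their backs; the gripper's body (76 mm by 85 mm) begins 54 mm behind the grasp point. The pads swing forward as they close: fully open they stand 13 mm farther back than shut.
Start: joints at [-1.338, 0.276, 1.505, -0, 1.361, -0.121], TCP at [0.199, -0.539, 0.25] pointing down, gripper open.
Joint ranges: [-2.89, 2.89], [-0.75, 2.08], [0.22, 2.7], [-1.18, 4.32], [0.11, 2.71], [-2.7, 2.7]. Speed limits (rad/s): [2.57, 2.57, 3.14, 3.14, 3.14, 3.14].

INTERFACE

Orientations are given as a unit quaternion [w, x, y, z].
In Python, from rig import manip gives the robot as it stands.
- The arm moves only by the tool move_arm, never from a script. Its argument "steps" is one flat list of numbers, 7 for each row, row after row: the turn, a rotation vector about the world's x, y, z normalised to -1 to 1, where 1 is 360 degrees, then the shift along the world's x, y, z normalised to -1 to 1, where 1 is 1 m, then the opening, from -1 (shut) to 1 (fully open). A call has exactly 10 rows; each row is the pose to reach, as a shift and turn from the pose commanded when the call began, turning the shorter way round; what a row does not reach only later rows make up. A row lasts 1/10 s, in which the tool goes at most 50 mm and 8.59 degrees, less where a joint would pass 70% of its speed; a pose out of reach is approached as far as the arm can. A call with a number of a shift or a turn outside -1 to 1 is refused whole. A call with a gripper value outside its range is refused whole. The fingers move at their own pace and stop on an object; "squeeze" is the grip in N (left out, the last holds). Time passes only in rows, so rows that repeat a pose let the fingers close, or fill a call up. It gives the time, the measured TCP pose, the force, the opening and the grip force at its end, in the units of the state.
- manip.get_state(): the state, without advancing time (a new reading comes with each control period).
- manip.get_image(name): name is "scene" or "side" or "wrist"; returns a dict with "pixels" (400x640x3 uint8, blue, green, red), "fx", "fy", "cx", "cy" (pixels), "R" (3x3) and "t" (3): a world point X has camera coordinates R X + t. Camera axes: x right, y down, z forward; pixel columns grow to the right and rows downward; lengths in m; the calibration is good to about 2 mm. A picture is of the moment at which its call begins. There is no depth.
- manip.sign_off(): hands the job in; it is judged then, once.
The state is a dict: "clock": time; "qpos": joint angles; "qd": joint speeds; "effort": joint torques, N m; "position": TCP position; "ee_rot": TCP orientation; "contact_force": force on the tool from outside, world axes, zero at the start; "moment": the same for the moment, N m; "width": finger opening in m; "gripper_force": force on a finger pad.
Only numpy, scipy, OpenCV 4.12 (cv2) and the standard library are available. Lean on these libraries where they do the work, as an engineer would, in place of code of your own. Each camera call takes 0.05 s, during which the arm holds its last target. There are 200 camera calls.

## Working session

There is one attempt and no reset: what is moved stays moved. The work goes in short steps, Python scripts to look and compute and a tool call to move; the robot and the scene stay as the last step left them, time stands still between calls to the robot, and variables do not carry over. Pictures are saved under pics/ and viewed, at most 14 in all, crops included, and the job is handed in when it is done.

Besides the shell and the picture viewer there is one more tool, called by a JSON object that holds its "api" and its "payload", one argument or row to a line. move_arm: Moves the arm, as the interface text tells. Scaled input: -1 to 1 covers 1 m each way for a shift and 360 degrees each way for a turn. Its arguments: {"type":"object","properties":{"steps":{"type":"array"},"squeeze":{"type":"number"}},"required":["steps"]}

```bash
mkdir -p pics
cat > h.py <<'E'
import numpy as np,cv2
from rig import manip
def snap(name,fn,crop=None,scale=1):
    im=manip.get_image(name); p=np.array(im["pixels"],np.uint8)
    np.savez('pics/'+fn+'.npz',p=p,K=[im["fx"],im["fy"],im["cx"],im["cy"]],R=im["R"],t=im["t"])
    if crop: p=p[crop[1]:crop[3],crop[0]:crop[2]]
    if scale!=1: p=cv2.resize(p,None,fx=scale,fy=scale,interpolation=cv2.INTER_CUBIC)
    cv2.imwrite('pics/'+fn+'.png',p)
def cam(fn):
    d=np.load('pics/'+fn+'.npz'); return d['K'],np.array(d['R']),np.array(d['t'])
def back(fn,u,v,z):
    K,R,t=cam(fn); d=R.T@np.array([(u-K[2])/K[0],(v-K[3])/K[1],1]); c=-R.T@t
    return c+d*(z-c[2])/d[2]
def proj(fn,X):
    K,R,t=cam(fn); q=R@np.array(X)+t; return K[0]*q[0]/q[2]+K[2],K[1]*q[1]/q[2]+K[3]
E
python3 - <<'E'
from h import *
snap('scene','s0');snap('side','d0')
for f in('s0','d0'):
    K,R,t=cam(f);print(K,(-R.T@t).round(3),R.round(2).tolist())
print(manip.get_state())
E
```

```text
[380.54259562 380.54259562 321.31525548 198.80653806] [0.891 0.698 0.954] [[-0.89, 0.47, 0.01], [0.35, 0.67, -0.66], [-0.31, -0.58, -0.75]]
[513.79551927 513.79551927 309.8681337  198.09582935] [0.254 0.955 0.791] [[-0.96, -0.28, 0.0], [-0.17, 0.56, -0.81], [0.22, -0.78, -0.59]]
{'clock': 0.1, 'qpos': array([-1.33801603e+00,  2.76533312e-01,  1.50595895e+00, -2.14838772e-05,
        1.36066063e+00, -1.21020691e-01]), 'qd': array([ 0.0005607 , -0.00018237, -0.00354618,  0.00135882, -0.00014844,
        0.00039601]), 'effort': array([ 1.03810646e-03, -4.17699301e+01, -2.46405762e+01, -2.02143879e-04,
        5.85031608e-03,  1.91898005e-05]), 'position': array([ 0.19910101, -0.53899892,  0.24924424]), 'ee_rot': array([-7.78314719e-04,  9.84393174e-01,  1.75981451e-01, -5.40577143e-05]), 'contact_force': array([0.38600279, 0.00936534, 0.31999461]), 'moment': array([-0.0417457 ,  0.0186315 , -0.00182013]), 'gripper_force': 0.0, 'width': 0.08526035631640405}
```

View pics/s0.png

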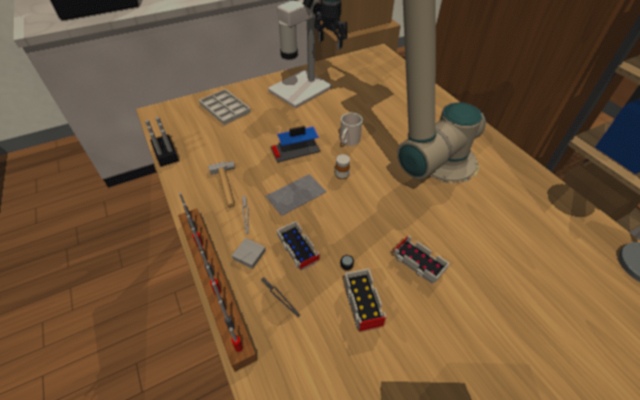

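View pics/d0.png

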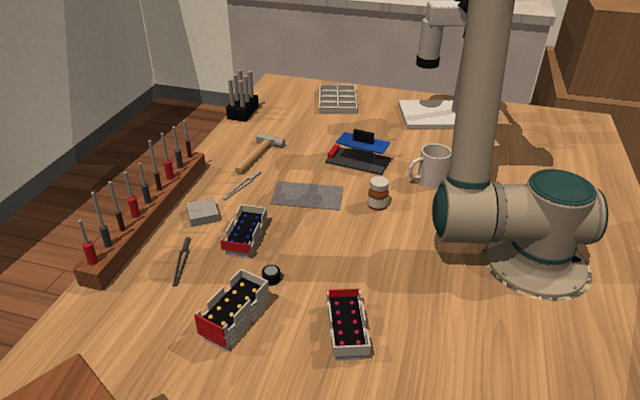

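Four trays: blue (b), yellow (e) nested in a (side: about 233,310), crimson (d, 348,322). The cover is on the stand at (363,148), and the pad is at (307,195). I'll zoom in.

Run:
```python
import cv2
p=cv2.imread('pics/d0.png')
cv2.imwrite('pics/d0a.png',cv2.resize(p[195:365,185:385],None,fx=3.5,fy=3.5,interpolation=2))
cv2.imwrite('pics/d0b.png',cv2.resize(p[120:220,260:460],None,fx=4,fy=4,interpolation=2))
```

```text
(no output)
```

View pics/d0a.png

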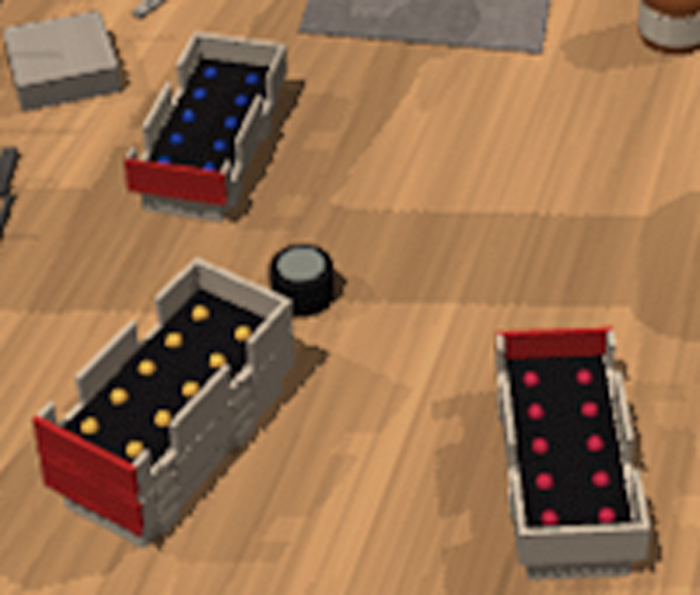

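View pics/d0b.png

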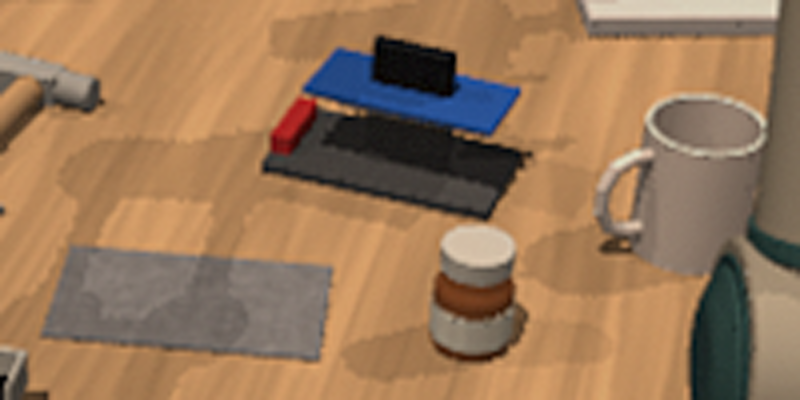

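```bash
cat >> h.py <<'E'
from scipy.optimize import least_squares
def fit(fn,px,pts,g):
    f=lambda q:np.ravel([np.subtract(proj(fn,[q[0]+np.cos(q[2])*X-np.sin(q[2])*Y,q[1]+np.sin(q[2])*X+np.cos(q[2])*Y,Z]),p) for p,(X,Y,Z) in zip(px,pts)])
    r=least_squares(f,g); return r.x.round(4),np.degrees(r.x[2]).round(1),np.abs(r.fun).max().round(1)
E
python3 - <<'E'
from h import *
A=lambda l:[(185+u/3.5,195+v/3.5) for u,v in l]
B=lambda l:[(260+u/4,120+v/4) for u,v in l]
def go(n,px,pts):
    z=pts[0][2]; w=[back('d0',*p,z)[:2] for p in px]; c=np.mean(w,0)
    d=np.mean(w[:2],0)-np.mean(w[2:],0)  # first two = +x end
    print(n,fit('d0',px,pts,[*c,np.arctan2(d[1],d[0])]), [np.round(q,3).tolist() for q in w])
def rect(x1,x0,y,z): return [(x1,y,z),(x1,-y,z),(x0,-y,z),(x0,y,z)]
T=lambda z:rect(.07,-.07,.033,z)
# seen from +x end looking back: order +y,-y by world: decide with chirality
go('b',A([(228,178),(127,158),(197,35),(286,42)]),T(.046))
go('e',A([(140,472),(36,418),(197,260),(292,300)]),T(.072))
go('d',A([(497,332),(610,328),(648,525),(518,535)]),T(.046))
go('cov',B([(305,88),(338,48),(520,88),(490,132)]),T(.069))
go('pad',B([(45,338),(72,247),(332,266),(318,358)]),rect(.09,-.09,.0525,.002))
go('stand',B([(263,165),(490,212),(527,152)]),[(.097,.045,.01),(-.073,.045,.01),(-.073,-.045,.01)])
go('blk',B([(272,145),(300,98),(316,103),(290,152)]),rect(.008,-.008,.03,.024))
print('loupe',back('d0',*A([(302,265)])[0],.026),'jar',back('d0',*B([(478,245)])[0],.075),'mug',back('d0',*B([(706,125)])[0],.095), 'bar',back('d0',*B([(375,38)])[0],.103),back('d0',*B([(455,52)])[0],.103))
print('block',back('d0',*A([(62,45)])[0],.025))
E
```

```text
b (array([0.6491, 0.1068, 1.6452]), np.float64(94.3), np.float64(1.0)) [[0.61, 0.176], [0.678, 0.176], [0.685, 0.043], [0.623, 0.033]]
e (array([0.5743, 0.348 , 1.3264]), np.float64(76.0), np.float64(0.8)) [[0.558, 0.424], [0.624, 0.406], [0.589, 0.274], [0.526, 0.289]]
d (array([ 0.3629,  0.3106, -1.2337]), np.float64(-70.7), np.float64(0.9)) [[0.416, 0.256], [0.355, 0.235], [0.309, 0.364], [0.371, 0.388]]
cov (array([ 0.4556, -0.3012, -0.1632]), np.float64(-9.4), np.float64(0.8)) [[0.528, -0.28], [0.519, -0.343], [0.383, -0.323], [0.393, -0.257]]
pad (array([ 0.5591, -0.1009,  0.1548]), np.float64(8.9), np.float64(0.9)) [[0.638, -0.035], [0.655, -0.138], [0.479, -0.166], [0.465, -0.064]]
stand (array([ 0.4524, -0.3005, -0.1142]), np.float64(-6.5), np.float64(0.5)) [[0.553, -0.265], [0.386, -0.25], [0.374, -0.336]]
blk (array([ 0.5397, -0.3035, -0.078 ]), np.float64(-4.5), np.float64(1.4)) [[0.548, -0.271], [0.545, -0.341], [0.532, -0.338], [0.534, -0.265]]
loupe [0.54742047 0.21676083 0.026     ] jar [ 0.3764291  -0.11025841  0.075     ] mug [ 0.25253754 -0.26307978  0.095     ] bar [ 0.48459555 -0.3036839   0.103     ] [ 0.42737481 -0.29963654  0.103     ]
block [0.78386559 0.0547152  0.025     ]
```

{"api": "move_arm", "payload": {
  "steps": [0, 0, -0.075, 0.254, 0.238, 0.05, 1, 0, 0, -0.075, 0.254, 0.238, 0.05, 1, 0, 0, -0.075, 0.254, 0.238, 0.05, 1, 0, 0, -0.075, 0.254, 0.238, 0.05, 1, 0, 0, -0.075, 0.254, 0.238, 0.05, 1, 0, 0, -0.075, 0.254, 0.238, 0.05, 1, 0, 0, -0.075, 0.254, 0.238, 0.05, 1, 0, 0, -0.075, 0.254, 0.238, 0.05, 1, 0, 0, -0.075, 0.254, 0.238, 0.05, 1, 0, 0, -0.075, 0.254, 0.238, 0.05, 1],
  "squeeze": 40
}}

```text
clock: 1.1
position: [0.4524, -0.3019, 0.2994]
ee_rot: [0.0, 0.998, -0.059, -0.001]
contact_force: [-0.1, -0.2, -0.3]
width: 0.0853
gripper_force: 0.0
```

Run:
```python
from h import *
snap('wrist','w1')
K,R,t=cam('w1');print(K,(-R.T@t).round(4),R.round(3).tolist())
s=manip.get_state();print(s['position'],s['ee_rot'],s['qpos'])
```

```text
[339.20321197 339.20321197 317.25653125 197.90388665] [ 0.5301 -0.3118  0.4237] [[-0.116, -0.993, -0.001], [-0.947, 0.111, 0.3], [-0.298, 0.036, -0.954]]
[ 0.45202859 -0.30232919  0.29942037] [ 1.00287899e-04  9.98238249e-01 -5.93262449e-02 -8.86476069e-04] [-7.16667190e-01  2.05355624e-01  1.47978052e+00 -1.25001409e-03
  1.45773759e+00  9.72993206e-01]
```

View pics/w1.png

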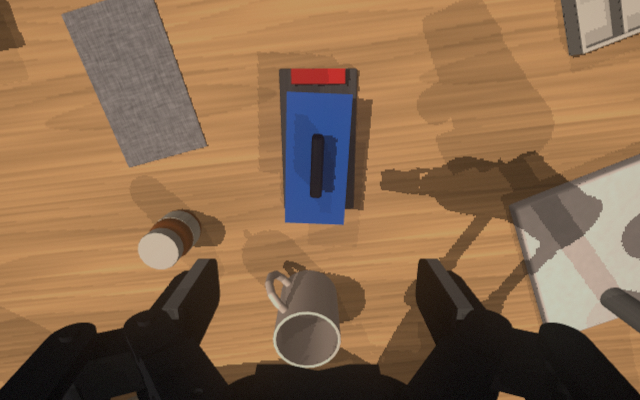

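Run:
```python
from h import *
r=lambda x1,x0,y,z:[(x1,y,z),(x1,-y,z),(x0,-y,z),(x0,y,z)]
g=[.453,-.301,-.12]
print('cov',fit('w1',[(287,92),(352,93),(344,224),(286,221)],r(.07,-.07,.033,.069),g))
print('bar',fit('w1',[(312,134),(324,134),(322,198),(310,198)],r(.03,-.03,.006,.103),g))
print('stand',fit('w1',[(291,69),(345,69),(345,84),(291,84),(280,69),(357,69),(356,209)],r(.097,.081,.03,.024)+[(.097,.045,.01),(.097,-.045,.01),(-.073,-.045,.01)],g))
print('pad',fit('w1',[(63,14),(155,-8),(207,147),(131,166)],r(.09,-.09,.0525,.002),[.559,-.101,.15]))
print(back('w1',185,222,.05))
```

```text
cov (array([ 0.4597, -0.3031, -0.15  ]), np.float64(-8.6), np.float64(0.9))
bar (array([ 0.4612, -0.3032, -0.1463]), np.float64(-8.4), np.float64(1.7))
stand (array([ 0.4571, -0.3056, -0.0997]), np.float64(-5.7), np.float64(1.2))
pad (array([ 0.5611, -0.105 ,  0.1215]), np.float64(7.0), np.float64(3.1))
[ 0.40184695 -0.13908512  0.05      ]
```

{"api": "move_arm", "payload": {
  "steps": [0, 0, -0.0045, 0.006, 0, -0.04, 1, 0, 0, -0.0045, 0.006, 0, -0.08, 1, 0, 0, -0.0045, 0.006, 0, -0.12, 1, 0, 0, -0.0045, 0.006, 0, -0.16, 1, 0, 0, -0.0045, 0.006, 0, -0.19, 1, 0, 0, -0.0045, 0.006, 0, -0.206, 1, 0, 0, -0.0045, 0.006, 0, -0.206, -1, 0, 0, -0.0045, 0.006, 0, -0.206, -1, 0, 0, -0.0045, 0.006, 0, -0.206, -1, 0, 0, -0.0045, 0.006, 0, -0.206, -1],
  "squeeze": 50
}}

```text
clock: 2.15
position: [0.4597, -0.3023, 0.0954]
ee_rot: [0.001, 0.997, -0.073, 0.001]
contact_force: [0.2, 0.6, -0.2]
width: 0.0281
gripper_force: 0.0
```

{"api": "move_arm", "payload": {
  "steps": [0, 0, 0, 0, 0, 0, -1, 0, 0, 0, 0, 0, 0, -1, 0, 0, 0, 0, 0, 0, -1, 0, 0, 0, 0, 0, 0, -1, 0, 0, 0, 0, 0, 0.02, -1, 0, 0, 0, 0, 0, 0.05, -1, 0, 0, 0, 0, 0, 0.08, -1, 0, 0, 0, 0, 0, 0.08, -1, 0, 0, 0, 0, 0, 0.08, -1, 0, 0, 0, 0, 0, 0.08, -1]
}}

```text
clock: 3.15
position: [0.4583, -0.3005, 0.1725]
ee_rot: [-0.001, 0.997, -0.073, -0.001]
contact_force: [-0.0, -0.2, -1.9]
width: 0.0111
gripper_force: 48.9
```

{"api": "move_arm", "payload": {
  "steps": [0, 0, 0, 0, 0, 0.03, -1, 0, 0, 0.01, 0.03, 0.05, 0.03, -1, 0, 0, 0.02, 0.05, 0.09, 0.03, -1, 0, 0, 0.03, 0.07, 0.13, 0.02, -1, 0, 0, 0.04, 0.09, 0.17, 0.0, -1, 0, 0, 0.046, 0.102, 0.2, -0.03, -1, 0, 0, 0.046, 0.102, 0.2, -0.07, -1, 0, 0, 0.046, 0.102, 0.2, -0.1, -1, 0, 0, 0.046, 0.102, 0.2, -0.12, -1, 0, 0, 0.046, 0.102, 0.2, -0.13, -1]
}}

```text
clock: 4.15
position: [0.5586, -0.1004, 0.0403]
ee_rot: [-0.001, 0.997, 0.072, -0.003]
contact_force: [0.3, -0.8, -1.5]
width: 0.011
gripper_force: 49.1
```

Run:
```python
from h import *
s=manip.get_state();print(s['position'],s['width'],s['gripper_force'],s['contact_force'])
snap('side','d2',(230,110,480,250),3)
```

```text
[ 0.55859702 -0.10036022  0.04031522] 0.01099844005683084 49.09155607223511 [ 0.31484584 -0.83009548 -1.52712536]
```

View pics/d2.png

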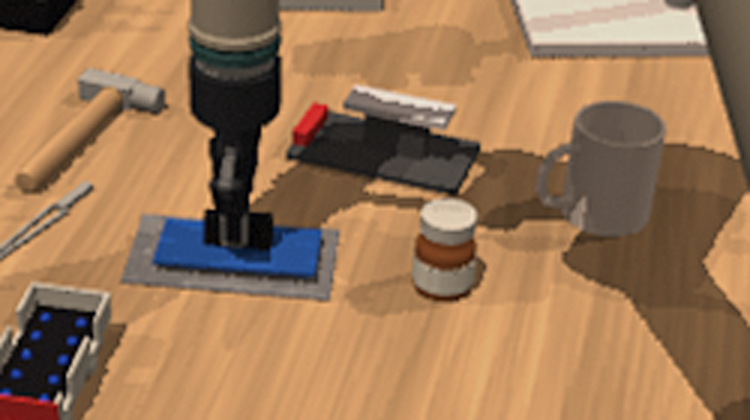

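{"api": "move_arm", "payload": {
  "steps": [0, 0, 0, 0, 0, -0.004, -1, 0, 0, 0, 0, 0, -0.007, -1, 0, 0, 0, 0, 0, -0.007, -1, 0, 0, 0, 0, 0, -0.007, 0, 0, 0, 0, 0, 0, -0.007, 0, 0, 0, 0, 0, 0, -0.007, 0, 0, 0, 0, 0, 0, -0.007, 0, 0, 0, 0, 0, 0, 0.04, 0, 0, 0, 0, 0, 0, 0.08, 0, 0, 0, 0, 0, 0, 0.13, 1]
}}

```text
clock: 5.2
position: [0.5601, -0.1011, 0.1744]
ee_rot: [-0.001, 0.997, 0.072, -0.001]
contact_force: [0.3, -0.5, 0.7]
width: 0.0561
gripper_force: 0.0
```

{"api": "move_arm", "payload": {
  "steps": [0, 0, 0.02, 0.01, 0.02, 0.05, 1, 0, 0, 0.045, 0.02, 0.04, 0.06, 1, 0, 0, 0.068, 0.03, 0.07, 0.06, 1, 0, 0, 0.09, 0.04, 0.1, 0.06, 1, 0, 0, 0.115, 0.05, 0.13, 0.06, 1, 0, 0, 0.138, 0.06, 0.16, 0.06, 1, 0, 0, 0.16, 0.07, 0.18, 0.06, 1, 0, 0, 0.184, 0.08, 0.2, 0.06, 1, 0, 0, 0.207, 0.09, 0.207, 0.06, 1, 0, 0, 0.235, 0.09, 0.207, 0.06, 1]
}}

```text
clock: 6.2
position: [0.6522, 0.1072, 0.2336]
ee_rot: [0.0, 0.696, 0.718, 0.0]
contact_force: [-0.6, 0.4, 0.2]
width: 0.0855
gripper_force: 0.0
```

Run:
```python
from h import *
s=manip.get_state();print(s['position'],s['ee_rot'],s['width'],s['contact_force'],s['qpos'])
snap('wrist','w3')
```

```text
[0.65221451 0.10715068 0.23360567] [7.50202912e-05 6.96047843e-01 7.17995277e-01 4.20821145e-04] 0.08547374188143217 [-0.60984491  0.40262736  0.21553233] [5.73982447e-02 4.13905080e-01 1.33467966e+00 4.66665372e-04
 1.39228685e+00 2.62759409e-02]
```

View pics/w3.png

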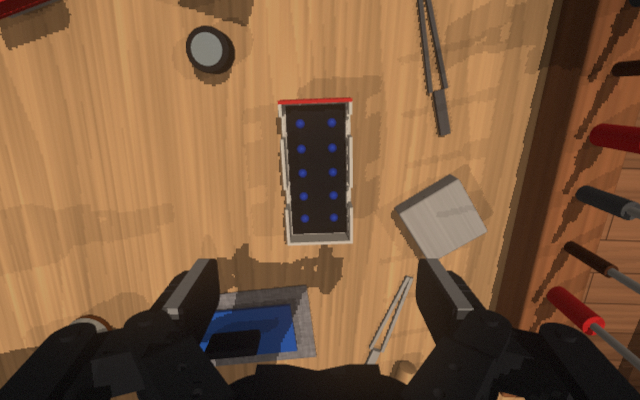

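Run:
```python
from h import *
print('b',fit('w3',[(279,101),(352,98),(352,242),(288,243)],[(.07,.033,.046),(.07,-.033,.046),(-.07,-.033,.046),(-.07,.033,.046)],[.65,.107,1.64]))
print(back('w3',211,48,.026),back('w3',442,212,.025))
```

```text
b (array([0.6548, 0.1073, 1.634 ]), np.float64(93.6), np.float64(1.6))
[0.55493421 0.2176254  0.026     ] [0.7855607  0.06776565 0.025     ]
```

{"api": "move_arm", "payload": {
  "steps": [0, 0, 0.0055, 0.001, 0, -0.04, 1, 0, 0, 0.0055, 0.001, 0, -0.08, 1, 0, 0, 0.0055, 0.001, 0, -0.12, 1, 0, 0, 0.0055, 0.001, 0, -0.16, 1, 0, 0, 0.0055, 0.001, 0, -0.18, 1, 0, 0, 0.0055, 0.001, 0, -0.191, 1, 0, 0, 0.0055, 0.001, 0, -0.191, 1, 0, 0, 0.0055, 0.001, 0, -0.191, -1, 0, 0, 0.0055, 0.001, 0, -0.191, -1, 0, 0, 0.0055, 0.001, 0, -0.191, -1],
  "squeeze": 50
}}

```text
clock: 7.25
position: [0.6536, 0.1057, 0.0452]
ee_rot: [0.001, 0.687, 0.727, 0.001]
contact_force: [0.9, -0.4, 2.5]
width: 0.0645
gripper_force: 57.7
```

{"api": "move_arm", "payload": {
  "steps": [0, 0, 0, 0, 0, 0, -1, 0, 0, 0, 0, 0, 0, -1, 0, 0, 0, 0, 0, 0.01, -1, 0, 0, 0, 0, 0, 0.05, -1, 0, 0, 0, 0, 0, 0.1, -1, 0, 0, -0.02, 0, 0, 0.15, -1, 0, 0, -0.04, -0.02, -0.03, 0.18, -1, 0, 0, -0.06, -0.03, -0.07, 0.18, -1, 0, 0, -0.08, -0.05, -0.11, 0.18, -1, 0, 0, -0.1, -0.07, -0.15, 0.18, -1]
}}

```text
clock: 8.25
position: [0.5811, -0.0455, 0.2237]
ee_rot: [0.0, 0.879, 0.478, 0.0]
contact_force: [0.3, -1.2, -1.8]
width: 0.0647
gripper_force: 57.2
```

{"api": "move_arm", "payload": {
  "steps": [0, 0, -0.02, -0.01, -0.03, 0, -1, 0, 0, -0.04, -0.03, -0.06, 0, -1, 0, 0, -0.06, -0.05, -0.1, 0, -1, 0, 0, -0.08, -0.07, -0.14, 0, -1, 0, 0, -0.1, -0.09, -0.18, 0, -1, 0, 0, -0.12, -0.11, -0.22, -0.01, -1, 0, 0, -0.14, -0.125, -0.25, -0.02, -1, 0, 0, -0.16, -0.127, -0.258, -0.03, -1, 0, 0, -0.1765, -0.127, -0.258, -0.05, -1, 0, 0, -0.1765, -0.127, -0.258, -0.05, -1]
}}

```text
clock: 9.25
position: [0.4531, -0.3015, 0.1709]
ee_rot: [-0.002, 0.998, -0.055, -0.002]
contact_force: [-0.6, 0.1, -1.8]
width: 0.0647
gripper_force: 57.1
```

Run:
```python
from h import *
s=manip.get_state();print(s['position'],s['ee_rot'],s['width'],s['gripper_force'],s['contact_force'],s['qpos'])
snap('side','d4',(290,60,450,200),4)
```

```text
[ 0.4531314  -0.30145553  0.17093594] [-0.00184563  0.9984845  -0.05495082 -0.00238665] 0.064743625485996 57.14170038700104 [-0.56301453  0.07606503 -1.79984792] [-7.14893908e-01  2.89780103e-01  1.69175541e+00 -1.08941030e-05
  1.16609119e+00  9.65864273e-01]
```

View pics/d4.png

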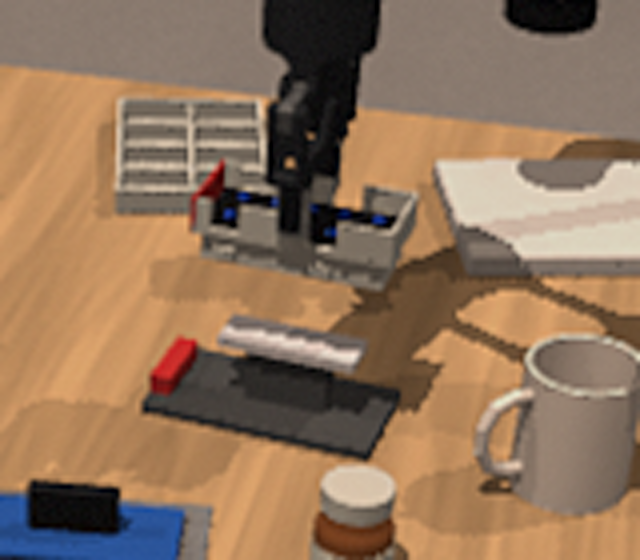

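Run:
```python
from h import *
B=lambda l:[(290+u/4,60+v/4) for u,v in l]
z=.128
print('tray',fit('d4',B([(415,193),(393,240),(393,285),(205,258)]),[(-.07,-.033,z+.046),(-.07,.033,z+.046),(-.064,.027,z),(.064,.027,z)],[.453,-.301,-.1]))
print('top',fit('d4',B([(232,317),(367,341),(355,360),(219,337)]),[(.05,-.018,.06),(-.05,-.018,.06),(-.05,.018,.06),(.05,.018,.06)],[.453,-.301,-.1]))
print('foot',fit('d4',B([(145,402),(372,452),(401,392)]),[(.097,.045,.01),(-.073,.045,.01),(-.073,-.045,.01)],[.453,-.301,-.1]))
for X in [(-.07,-.033,z+.046),(-.07,.033,z+.046),(.07,-.033,z+.046)]:
    c,s=np.cos(-.11),np.sin(-.11);u,v=proj('d4',[.453+c*X[0]-s*X[1],-.3015+s*X[0]+c*X[1],X[2]]);print((u-290)*4,(v-60)*4)
```

```text
tray (array([ 0.4514, -0.2964, -0.0611]), np.float64(-3.5), np.float64(1.9))
top (array([ 0.4548, -0.3026, -0.0644]), np.float64(-3.7), np.float64(0.8))
foot (array([ 0.4533, -0.3018, -0.1041]), np.float64(-6.0), np.float64(0.9))
419.9939268911037 190.2216255922301
394.10069318606816 231.81260818777372
223.7396174885739 155.41016149507846
```

{"api": "move_arm", "payload": {
  "steps": [0, 0, 0, 0, 0, -0.03, -1, 0, 0, 0, 0, 0, -0.055, -1, 0, 0, 0, 0, 0, -0.065, -1, 0, 0, 0, 0, 0, -0.069, -1, 0, 0, 0, 0, 0, -0.069, -1, 0, 0, 0, 0, 0, -0.069, -1, 0, 0, 0, 0, 0, -0.069, 1, 0, 0, 0, 0, 0, -0.069, 1, 0, 0, 0, 0, 0, -0.069, 1, 0, 0, 0, 0, 0, -0.069, 1]
}}

```text
clock: 10.3
position: [0.4554, -0.3025, 0.1042]
ee_rot: [0.0, 0.999, -0.054, 0.0]
contact_force: [-0.1, -0.3, 0.7]
width: 0.0853
gripper_force: 0.0
```

{"api": "move_arm", "payload": {
  "steps": [0, 0, 0, 0, 0, 0.02, 1, 0, 0, 0, 0, 0, 0.06, 1, 0, 0, 0, 0, 0, 0.1, 1, 0, 0, 0, 0, 0, 0.14, 1, 0, 0, 0.02, 0, 0.03, 0.15, 1, 0, 0, 0.04, 0, 0.07, 0.15, 1, 0, 0, 0.06, 0, 0.12, 0.15, 1, 0, 0, 0.08, -0.01, 0.17, 0.15, 1, 0, 0, 0.1, -0.02, 0.22, 0.15, 1, 0, 0, 0.12, -0.03, 0.26, 0.15, 1]
}}

```text
clock: 11.3
position: [0.4244, -0.0403, 0.2541]
ee_rot: [-0.0, 0.948, 0.32, 0.0]
contact_force: [1.2, 0.5, -1.1]
width: 0.0852
gripper_force: 0.0
```

{"api": "move_arm", "payload": {
  "steps": [0, 0, 0.02, 0, 0.04, 0, 1, 0, 0, 0.04, 0, 0.08, 0, 1, 0, 0, 0.06, -0.01, 0.12, 0, 1, 0, 0, 0.08, -0.02, 0.16, 0, 1, 0, 0, 0.1, -0.03, 0.2, 0, 1, 0, 0, 0.12, -0.04, 0.24, 0, 1, 0, 0, 0.14, -0.05, 0.28, 0, 1, 0, 0, 0.16, -0.06, 0.32, 0, 1, 0, 0, 0.18, -0.06, 0.35, -0.01, 1, 0, 0, 0.2, -0.06, 0.351, -0.015, 1]
}}

```text
clock: 12.3
position: [0.3648, 0.3119, 0.2386]
ee_rot: [-0.0, 0.577, 0.817, 0.001]
contact_force: [-0.0, -0.6, 0.3]
width: 0.0853
gripper_force: 0.0
```

Run:
```python
from h import *
s=manip.get_state();print(s['position'],s['ee_rot'],s['qpos'])
snap('wrist','w5')
snap('side','d5',(300,90,420,190),1)
p=np.load('pics/w5.npz')['p'][40:300,150:500]
q=cv2.imread('pics/d5.png')
o=np.zeros((600,700,3),np.uint8);o[:520]=cv2.resize(p,(700,520));cv2.imwrite('pics/w5c.png',o[:520])
cv2.imwrite('pics/d5c.png',cv2.resize(q,None,fx=5,fy=5,interpolation=2))
```

```text
[0.36480389 0.31193608 0.23856759] [-4.88792129e-04  5.77218495e-01  8.16589153e-01  8.51444516e-04] [5.61205356e-01 1.38901062e-01 1.71614450e+00 1.62236916e-03
 1.28535073e+00 2.20590464e-01]
```

View pics/w5c.png

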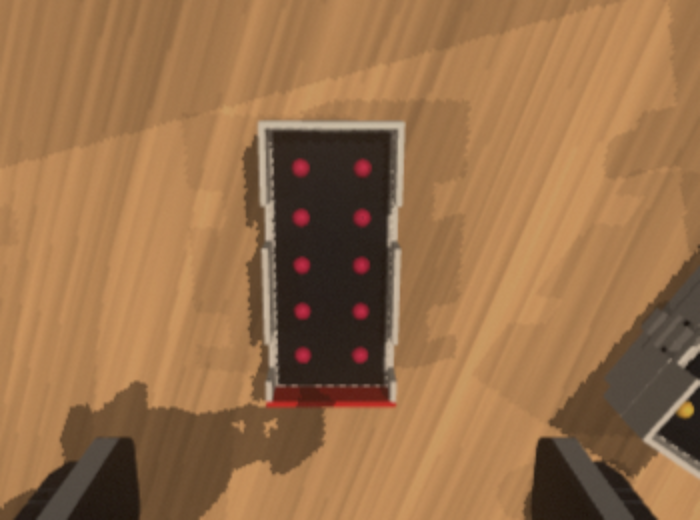

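View pics/d5c.png

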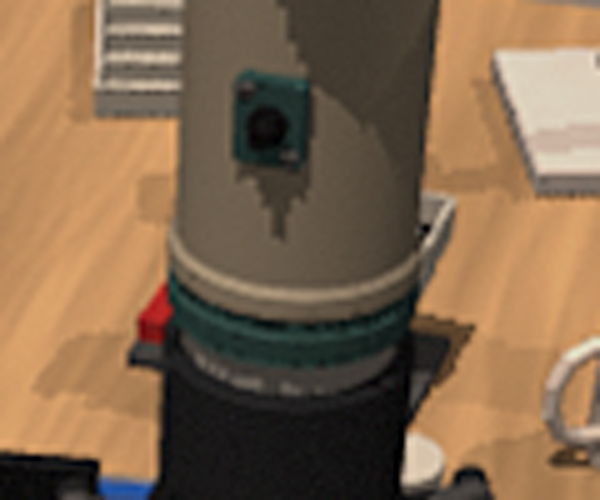

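Run:
```python
from h import *
A=lambda l:[(150+u/2,40+v/2) for u,v in l]
print('d',fit('w5',A([(258,122),(404,122),(396,405),(266,405)]),[(-.07,-.033,.046),(-.07,.033,.046),(.07,.033,.046),(.07,-.033,.046)],[.363,.311,-1.23]))
s=manip.get_state();e=s['ee_rot'];print(np.degrees(2*np.arctan2(e[2],e[1])))
```

```text
d (array([ 0.3655,  0.3102, -1.2309]), np.float64(-70.5), np.float64(0.7))
109.0707602109521
```

{"api": "move_arm", "payload": {
  "steps": [0, 0, 0.001, 0, -0.002, -0.04, 1, 0, 0, 0.001, 0, -0.002, -0.08, 1, 0, 0, 0.001, 0, -0.002, -0.12, 1, 0, 0, 0.001, 0, -0.002, -0.16, 1, 0, 0, 0.001, 0, -0.002, -0.185, 1, 0, 0, 0.001, 0, -0.002, -0.196, 1, 0, 0, 0.001, 0, -0.002, -0.196, 1, 0, 0, 0.001, 0, -0.002, -0.196, -1, 0, 0, 0.001, 0, -0.002, -0.196, -1, 0, 0, 0.001, 0, -0.002, -0.196, -1]
}}

```text
clock: 13.4
position: [0.3665, 0.3073, 0.0448]
ee_rot: [0.001, 0.579, 0.816, 0.002]
contact_force: [1.0, 0.2, 6.0]
width: 0.0647
gripper_force: 56.4
```

{"api": "move_arm", "payload": {
  "steps": [0, 0, 0, 0, 0, 0, -1, 0, 0, 0, 0, 0, 0, -1, 0, 0, 0, 0, 0, 0.01, -1, 0, 0, 0, 0, 0, 0.05, -1, 0, 0, 0, 0, 0, 0.1, -1, 0, 0, -0.02, 0, -0.01, 0.15, -1, 0, 0, -0.04, 0.01, -0.05, 0.19, -1, 0, 0, -0.06, 0.02, -0.09, 0.2, -1, 0, 0, -0.08, 0.03, -0.13, 0.2, -1, 0, 0, -0.1, 0.04, -0.17, 0.2, -1]
}}

```text
clock: 14.4
position: [0.4052, 0.1352, 0.2448]
ee_rot: [0.001, 0.804, 0.595, 0.001]
contact_force: [1.1, -0.2, -1.7]
width: 0.0645
gripper_force: 56.7
```

{"api": "move_arm", "payload": {
  "steps": [0, 0, -0.022, 0.005, -0.04, 0, -1, 0, 0, -0.044, 0.01, -0.085, 0, -1, 0, 0, -0.066, 0.015, -0.13, 0, -1, 0, 0, -0.088, 0.02, -0.175, 0, -1, 0, 0, -0.11, 0.025, -0.22, 0, -1, 0, 0, -0.132, 0.03, -0.265, 0, -1, 0, 0, -0.154, 0.035, -0.31, 0, -1, 0, 0, -0.176, 0.04, -0.355, 0, -1, 0, 0, -0.198, 0.045, -0.4, 0, -1, 0, 0, -0.221, 0.049, -0.44, 0, -1]
}}

```text
clock: 15.4
position: [0.4539, -0.3055, 0.2437]
ee_rot: [0.0, 0.998, -0.058, 0.0]
contact_force: [0.7, 0.4, -0.7]
width: 0.0648
gripper_force: 56.7
```

{"api": "move_arm", "payload": {
  "steps": [0, 0, 0, 0, 0, 0, -1, 0, 0, 0, 0, 0, -0.02, -1, 0, 0, 0, 0, 0, -0.05, -1, 0, 0, 0, 0, 0, -0.06, -1, 0, 0, 0, 0, 0, -0.07, -1, 0, 0, 0, 0, 0, -0.075, -1, 0, 0, 0, 0, 0, -0.075, -1, 0, 0, 0, 0, 0, -0.075, -1, 0, 0, 0, 0, 0, -0.075, -1, 0, 0, 0, 0, 0, -0.075, -1]
}}

```text
clock: 16.4
position: [0.4545, -0.3037, 0.1687]
ee_rot: [0.0, 0.999, -0.054, 0.001]
contact_force: [0.2, -0.4, -0.8]
width: 0.0648
gripper_force: 56.7
```

Run:
```python
from h import *
s=manip.get_state();e=s['ee_rot'];print(s['position'],np.degrees(2*np.arctan2(e[2],e[1])),s['width'],s['gripper_force'],s['contact_force'])
snap('side','d6',(310,70,440,170),6)
```

```text
[ 0.45453656 -0.3036731   0.16872671] -6.231550112423507 0.06483852483797348 56.71521842479706 [ 0.16262245 -0.42783032 -0.83824015]
```

View pics/d6.png

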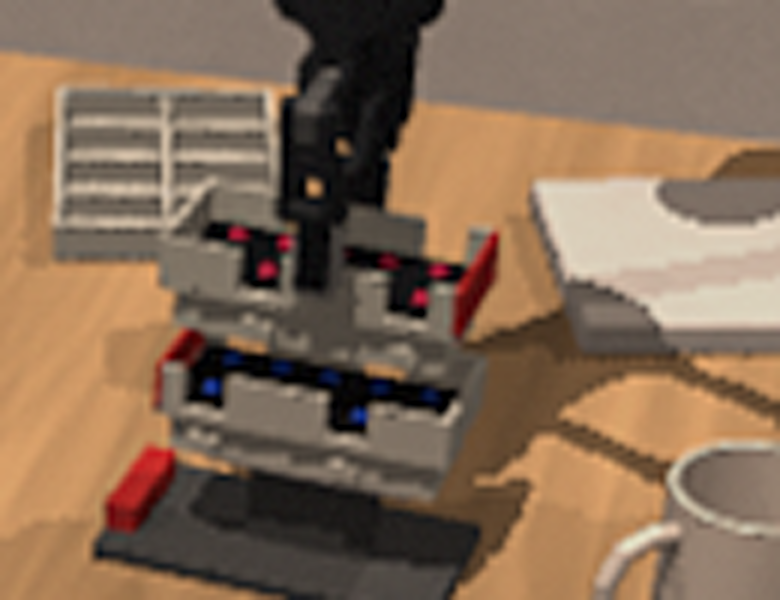

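{"api": "move_arm", "payload": {
  "steps": [0, 0, 0, 0, 0.001, -0.005, -1, 0, 0, 0, 0, 0.001, -0.01, -1, 0, 0, 0, 0, 0.001, -0.015, -1, 0, 0, 0, 0, 0.001, -0.019, -1, 0, 0, 0, 0, 0.001, -0.022, -1, 0, 0, 0, 0, 0.001, -0.024, -1, 0, 0, 0, 0, 0.001, -0.025, -1, 0, 0, 0, 0, 0.001, -0.025, -1, 0, 0, 0, 0, 0.001, -0.025, -1, 0, 0, 0, 0, 0.001, -0.025, -1]
}}

```text
clock: 17.45
position: [0.454, -0.3022, 0.1457]
ee_rot: [0.0, 0.999, -0.054, 0.0]
contact_force: [-4.3, 3.1, 15.8]
width: 0.0644
gripper_force: 58.8
```

{"api": "move_arm", "payload": {
  "steps": [0, 0, 0, -0.001, 0.001, 0, -1, 0, 0, 0, -0.001, 0.001, 0, -1, 0, 0, 0, -0.001, 0.001, 0.001, -1, 0, 0, 0, -0.001, 0.001, 0.001, 1, 0, 0, 0, -0.001, 0.001, 0.001, 1, 0, 0, 0, -0.001, 0.001, 0.001, 1, 0, 0, 0, -0.001, 0.001, 0.001, 1, 0, 0, 0, -0.001, 0.001, 0.03, 1, 0, 0, 0, -0.001, 0.001, 0.07, 1, 0, 0, 0, -0.001, 0.001, 0.11, 1]
}}

```text
clock: 18.45
position: [0.4528, -0.3011, 0.2535]
ee_rot: [-0.001, 0.999, -0.054, -0.001]
contact_force: [1.8, -0.4, 0.1]
width: 0.0852
gripper_force: 0.0
```

Run:
```python
from h import *
s=manip.get_state();print(s['position'],s['width'])
snap('side','d7'); snap('wrist','w7')
a=np.load('pics/d7.npz')['p'][75:170,310:440];b=np.load('pics/w7.npz')['p'][50:350,180:460]
o=np.zeros((400,800,3),np.uint8)
a=cv2.resize(a,None,fx=3.3,fy=4.2,interpolation=2);a=a[:400,:429];o[:a.shape[0],:a.shape[1]]=a
b=cv2.resize(b,(370,396));o[:396,430:]=b
cv2.imwrite('pics/c7.png',o)
```

```text
[ 0.4528422  -0.30111282  0.25350313] 0.08522951239690833
```

View pics/c7.png

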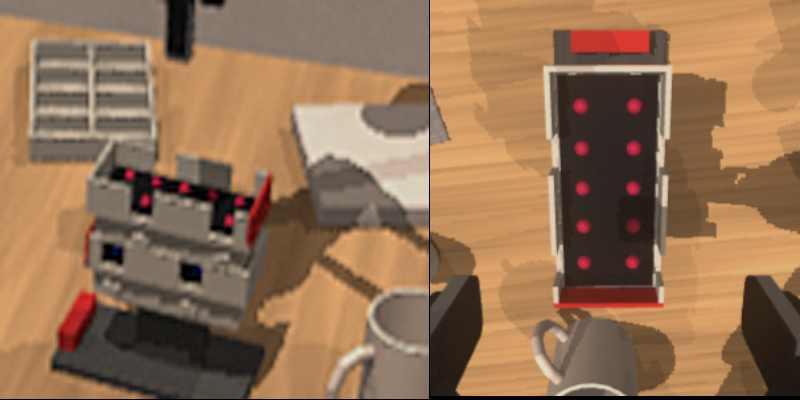

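Run:
```python
from h import *
A=lambda l:[(180+(u-430)/1.321,50+v/1.32) for u,v in l]
px=A([(545,67),(669,67),(663,305),(555,305)])
for z in(.147,.132):print('d',fit('w7',px,[(.07,.033,z),(.07,-.033,z),(-.07,-.033,z),(-.07,.033,z)],[.455,-.302,-.1]))
print('blk',fit('w7',A([(571,30),(649,30),(649,52),(571,52)]),[(.097,.03,.024),(.097,-.03,.024),(.081,-.03,.024),(.081,.03,.024)],[.455,-.302,-.1]))
```

```text
d (array([ 0.4601, -0.3035, -0.103 ]), np.float64(-5.9), np.float64(1.9))
d (array([ 0.4569, -0.3031, -0.103 ]), np.float64(-5.9), np.float64(4.8))
blk (array([ 0.4576, -0.3048, -0.1076]), np.float64(-6.2), np.float64(0.4))
```

{"api": "move_arm", "payload": {
  "steps": [0, 0, 0.01, 0, 0.02, 0.02, 1, 0, 0, 0.025, 0.01, 0.06, 0.02, 1, 0, 0, 0.04, 0.02, 0.1, 0.02, 1, 0, 0, 0.055, 0.03, 0.14, 0.02, 1, 0, 0, 0.07, 0.04, 0.18, 0.02, 1, 0, 0, 0.085, 0.05, 0.22, 0.02, 1, 0, 0, 0.1, 0.06, 0.26, 0.02, 1, 0, 0, 0.115, 0.07, 0.3, 0.02, 1, 0, 0, 0.13, 0.08, 0.34, 0.02, 1, 0, 0, 0.145, 0.09, 0.38, 0.02, 1]
}}

```text
clock: 19.55
position: [0.543, 0.0803, 0.272]
ee_rot: [-0.0, 0.92, 0.392, -0.001]
contact_force: [0.8, -0.9, -0.5]
width: 0.0853
gripper_force: 0.0
```

{"api": "move_arm", "payload": {
  "steps": [0, 0, 0.015, 0.01, 0.04, 0, 1, 0, 0, 0.03, 0.02, 0.08, 0, 1, 0, 0, 0.045, 0.03, 0.12, 0, 1, 0, 0, 0.06, 0.034, 0.16, 0, 1, 0, 0, 0.07, 0.034, 0.2, 0, 1, 0, 0, 0.08, 0.034, 0.24, 0, 1, 0, 0, 0.083, 0.034, 0.267, 0, 1, 0, 0, 0.083, 0.034, 0.267, 0, 1, 0, 0, 0.083, 0.034, 0.267, 0, 1, 0, 0, 0.083, 0.034, 0.267, 0, 1]
}}

```text
clock: 20.55
position: [0.5771, 0.3445, 0.2724]
ee_rot: [0.0, 0.789, 0.614, -0.001]
contact_force: [-1.0, -1.0, -0.4]
width: 0.0857
gripper_force: 0.0
```

```bash
cat >> h.py <<'E'
def stones(fn,lo,hi,z,w=None):
    p=np.load('pics/'+fn+'.npz')['p']; m=cv2.inRange(cv2.cvtColor(p,cv2.COLOR_BGR2HSV),lo,hi)
    n,_,st,c=cv2.connectedComponentsWithStats(m)
    c=[c[i] for i in range(1,n) if 12<st[i,4]<250 and (w is None or (w[0]<c[i][0]<w[2] and w[1]<c[i][1]<w[3]))]
    X=np.array([back(fn,u,v,z)[:2] for u,v in c]); mu=X.mean(0); ev=np.linalg.svd(X-mu)[2][0]
    return len(c),mu.round(4),np.degrees(np.arctan2(ev[1],ev[0])).round(1),np.round(c).tolist()
E
python3 - <<'E'
from h import *
s=manip.get_state();e=s['ee_rot'];print(s['position'],np.degrees(2*np.arctan2(e[2],e[1])),s['qpos'])
snap('wrist','w8')
print(stones('w5',(160,120,90),(179,255,255),.03,(270,90,350,235)))
print(stones('w3',(110,120,60),(125,255,255),.03,(285,105,350,230)))
print(stones('w8',(15,110,110),(32,255,255),.056,(200,30,430,280)))
E
```

```text
[0.57712225 0.3444946  0.27236638] 75.7946407841146 [ 4.35113514e-01  4.15715332e-01  1.23711108e+00 -7.81552439e-04
  1.49015278e+00  6.83107302e-01]
(10, array([0.3653, 0.3106]), np.float64(-70.6), [[300.0, 123.0], [331.0, 123.0], [300.0, 148.0], [331.0, 148.0], [300.0, 172.0], [330.0, 172.0], [301.0, 195.0], [330.0, 195.0], [301.0, 217.0], [330.0, 217.0]])
(10, array([0.6544, 0.1073]), np.float64(-86.2), [[300.0, 123.0], [332.0, 122.0], [332.0, 147.0], [301.0, 148.0], [302.0, 172.0], [332.0, 172.0], [333.0, 195.0], [303.0, 196.0], [304.0, 218.0], [333.0, 217.0]])
(10, array([0.5794, 0.3483]), np.float64(-104.7), [[302.0, 117.0], [332.0, 117.0], [302.0, 141.0], [332.0, 142.0], [302.0, 165.0], [331.0, 166.0], [302.0, 188.0], [331.0, 188.0], [302.0, 210.0], [330.0, 210.0]])
```

{"api": "move_arm", "payload": {
  "steps": [0, 0, -0.001, 0.002, 0.003, -0.04, 1, 0, 0, -0.001, 0.002, 0.003, -0.08, 1, 0, 0, -0.001, 0.002, 0.003, -0.12, 1, 0, 0, -0.001, 0.002, 0.003, -0.16, 1, 0, 0, -0.001, 0.002, 0.003, -0.19, 1, 0, 0, -0.001, 0.002, 0.003, -0.203, 1, 0, 0, -0.001, 0.002, 0.003, -0.203, 1, 0, 0, -0.001, 0.002, 0.003, -0.203, -1, 0, 0, -0.001, 0.002, 0.003, -0.203, -1, 0, 0, -0.001, 0.002, 0.003, -0.203, -1]
}}

```text
clock: 21.6
position: [0.5805, 0.3491, 0.0726]
ee_rot: [0.001, 0.791, 0.612, 0.002]
contact_force: [-0.2, -1.8, 4.2]
width: 0.0644
gripper_force: 56.5
```

{"api": "move_arm", "payload": {
  "steps": [0, 0, 0, 0, 0, 0, -1, 0, 0, 0, 0, 0, 0, -1, 0, 0, 0, 0, 0, 0.005, -1, 0, 0, 0, 0, 0, 0.015, -1, 0, 0, 0, 0, 0, 0.03, -1, 0, 0, 0, 0, 0, 0.05, -1, 0, 0, 0, 0, 0, 0.08, -1, 0, 0, 0, 0, 0, 0.12, -1, 0, 0, 0, 0, 0, 0.16, -1, 0, 0, 0, 0, 0, 0.2, -1]
}}

```text
clock: 22.6
position: [0.5789, 0.3485, 0.2721]
ee_rot: [0.0, 0.791, 0.612, 0.0]
contact_force: [1.0, 0.1, -1.9]
width: 0.0645
gripper_force: 55.9
```

Run:
```python
from h import *
s=manip.get_state();e=s['ee_rot'];print(s['position'],np.degrees(2*np.arctan2(e[2],e[1])),s['width'],s['contact_force'])
snap('side','d9')
print(stones('w7',(160,120,90),(179,255,255),.147-.016,(180,100,460,250)))
print(stones('d9',(15,130,130),(30,255,255),.25,(100,0,350,400)))
p=np.load('pics/d9.npz')['p'][140:380,160:400];cv2.imwrite('pics/d9.png',cv2.resize(p,(600,600),interpolation=2))
```

```text
[0.57889042 0.34847431 0.27211669] 75.49322277548075 0.06452309916977243 [ 0.97916772  0.07666142 -1.91340715]
(10, array([ 0.4604, -0.3031]), np.float64(173.9), [[294.0, 130.0], [334.0, 130.0], [294.0, 162.0], [334.0, 162.0], [295.0, 192.0], [333.0, 192.0], [296.0, 221.0], [333.0, 221.0], [333.0, 248.0], [296.0, 249.0]])
(176, array([0.5102, 0.3976]), np.float64(98.9), [[261.0, 82.0], [287.0, 81.0], [299.0, 92.0], [272.0, 94.0], [315.0, 83.0], [330.0, 82.0], [313.0, 101.0], [290.0, 106.0], [263.0, 117.0], [316.0, 111.0], [310.0, 112.0], [328.0, 117.0], [274.0, 120.0], [240.0, 124.0], [240.0, 132.0], [279.0, 130.0], [247.0, 132.0], [318.0, 132.0], [243.0, 138.0], [265.0, 142.0], [330.0, 142.0], [254.0, 143.0], [317.0, 145.0], [246.0, 149.0], [326.0, 148.0], [313.0, 164.0], [272.0, 163.0], [280.0, 161.0], [261.0, 162.0], [294.0, 172.0], [256.0, 166.0], [332.0, 169.0], [276.0, 171.0], [261.0, 182.0], [336.0, 177.0], [320.0, 179.0], [308.0, 178.0], [212.0, 192.0], [258.0, 188.0], [265.0, 193.0], [344.0, 199.0], [267.0, 202.0], [347.0, 206.0], [286.0, 213.0], [290.0, 211.0], [301.0, 212.
[... 1384 characters left out ...]
.0, 347.0], [150.0, 355.0], [288.0, 349.0], [268.0, 353.0], [226.0, 359.0], [292.0, 354.0], [162.0, 356.0], [176.0, 357.0], [233.0, 361.0], [258.0, 357.0], [242.0, 357.0], [250.0, 360.0], [158.0, 362.0], [173.0, 364.0], [243.0, 370.0], [297.0, 368.0], [162.0, 369.0], [318.0, 369.0], [221.0, 371.0], [166.0, 375.0], [313.0, 374.0], [208.0, 382.0], [231.0, 384.0], [170.0, 387.0], [246.0, 386.0], [266.0, 377.0], [255.0, 377.0], [193.0, 390.0], [301.0, 382.0], [145.0, 382.0], [177.0, 383.0], [224.0, 383.0], [284.0, 388.0], [316.0, 386.0], [295.0, 387.0], [138.0, 393.0], [116.0, 395.0], [298.0, 395.0], [146.0, 395.0], [291.0, 395.0], [307.0, 396.0], [202.0, 395.0], [240.0, 397.0], [154.0, 396.0]])
```

View pics/d9.png

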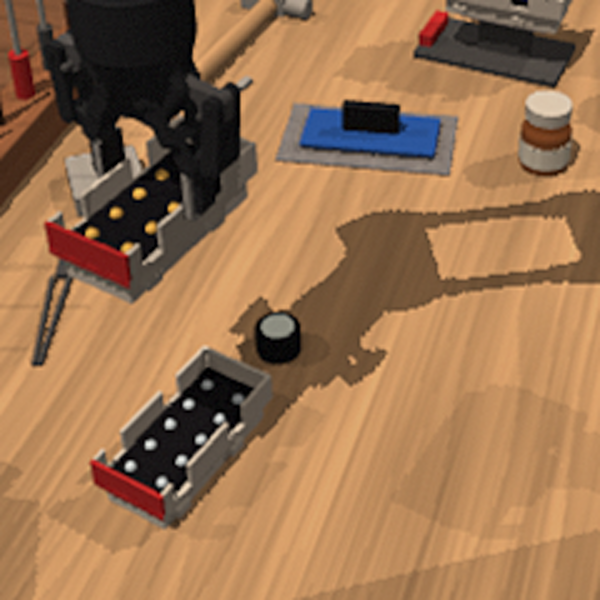

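{"api": "move_arm", "payload": {
  "steps": [0, 0, -0.01, -0.005, -0.03, 0, -1, 0, 0, -0.025, -0.01, -0.07, 0, -1, 0, 0, -0.04, -0.015, -0.11, 0, -1, 0, 0, -0.055, -0.02, -0.15, 0, -1, 0, 0, -0.07, -0.03, -0.19, 0, -1, 0, 0, -0.085, -0.04, -0.23, 0, -1, 0, 0, -0.1, -0.05, -0.27, 0, -1, 0, 0, -0.115, -0.06, -0.31, 0, -1, 0, 0, -0.13, -0.07, -0.35, 0, -1, 0, 0, -0.145, -0.08, -0.39, 0, -1]
}}

```text
clock: 23.65
position: [0.4984, -0.0428, 0.2705]
ee_rot: [0.0, 0.98, 0.2, 0.0]
contact_force: [-0.0, 0.6, -1.0]
width: 0.0643
gripper_force: 55.9
```

{"api": "move_arm", "payload": {
  "steps": [0, 0, -0.02, -0.008, -0.04, 0, -1, 0, 0, -0.04, -0.016, -0.08, 0, -1, 0, 0, -0.06, -0.024, -0.12, 0, -1, 0, 0, -0.081, -0.032, -0.16, 0, -1, 0, 0, -0.081, -0.0395, -0.2, 0, -1, 0, 0, -0.081, -0.0395, -0.24, 0, -1, 0, 0, -0.081, -0.0395, -0.261, 0, -1, 0, 0, -0.081, -0.0395, -0.261, -0.02, -1, 0, 0, -0.081, -0.0395, -0.261, -0.05, -1, 0, 0, -0.081, -0.0395, -0.261, -0.06, -1]
}}

```text
clock: 24.65
position: [0.4583, -0.301, 0.2075]
ee_rot: [-0.002, 0.999, -0.051, -0.002]
contact_force: [0.2, 1.0, -2.5]
width: 0.0647
gripper_force: 55.9
```

Run:
```python
from h import *
s=manip.get_state();e=s['ee_rot'];print(s['position'],np.degrees(2*np.arctan2(e[2],e[1])),s['width'],s['contact_force'])
```

```text
[ 0.45827733 -0.30095168  0.20749879] -5.8872074795735125 0.06470436201731722 [ 0.18446776  1.01356226 -2.54665771]
```

{"api": "move_arm", "payload": {
  "steps": [0, 0, 0, 0.001, -0.001, 0, -1, 0, 0, 0, 0.001, -0.001, -0.005, -1, 0, 0, 0, 0.001, -0.001, -0.01, -1, 0, 0, 0, 0.001, -0.001, -0.013, -1, 0, 0, 0, 0.001, -0.001, -0.016, -1, 0, 0, 0, 0.001, -0.001, -0.019, -1, 0, 0, 0, 0.001, -0.001, -0.02, -1, 0, 0, 0, 0.001, -0.001, -0.021, -1, 0, 0, 0, 0.001, -0.001, -0.021, -1, 0, 0, 0, 0.001, -0.001, -0.021, -1]
}}

```text
clock: 25.65
position: [0.4608, -0.3035, 0.1891]
ee_rot: [0.0, 0.999, -0.051, 0.0]
contact_force: [-0.6, 0.6, -0.9]
width: 0.0649
gripper_force: 56.0
```

{"api": "move_arm", "payload": {
  "steps": [0, 0, 0, 0, 0, -0.001, -1, 0, 0, 0, 0, 0, -0.0015, -1, 0, 0, 0, 0, 0, -0.002, -1, 0, 0, 0, 0, 0, -0.0025, -1, 0, 0, 0, 0, 0, -0.003, -1, 0, 0, 0, 0, 0, -0.003, -1, 0, 0, 0, 0, 0, -0.003, -1, 0, 0, 0, 0, 0, -0.003, -1, 0, 0, 0, 0, 0, -0.003, -1, 0, 0, 0, 0, 0, -0.003, -1]
}}

```text
clock: 26.65
position: [0.461, -0.3037, 0.1884]
ee_rot: [0.001, 0.999, -0.051, 0.001]
contact_force: [-2.9, 1.6, 11.3]
width: 0.0646
gripper_force: 57.5
```

{"api": "move_arm", "payload": {
  "steps": [0, 0, 0, 0, 0, 0.002, -1, 0, 0, 0, 0, 0, 0.002, 1, 0, 0, 0, 0, 0, 0.002, 1, 0, 0, 0, 0, 0, 0.002, 1, 0, 0, 0, 0, 0, 0.002, 1, 0, 0, 0, 0, 0, 0.03, 1, 0, 0, 0, 0, 0, 0.06, 1, 0, 0, 0, 0, 0, 0.09, 1, 0, 0, 0, 0, 0, 0.11, 1, 0, 0, 0, 0, 0, 0.11, 1]
}}

```text
clock: 27.65
position: [0.462, -0.3045, 0.2991]
ee_rot: [0.002, 0.999, -0.051, 0.003]
contact_force: [0.0, -0.5, -0.2]
width: 0.0855
gripper_force: 0.0
```

```bash
cat >> h.py <<'E'
def grid(fn,lo,hi,w,z0,g):
    # free-height fit of the 2x5 stone grid (spacing taken from a reference fit)
    p=np.load('pics/'+fn+'.npz')['p']; m=cv2.inRange(cv2.cvtColor(p,cv2.COLOR_BGR2HSV),lo,hi)
    n,_,st,c=cv2.connectedComponentsWithStats(m)
    c=[tuple(c[i]) for i in range(1,n) if 12<st[i,4]<250 and w[0]<c[i][0]<w[2] and w[1]<c[i][1]<w[3]]
    c.sort(key=lambda q:q[1]); c=[q for k in range(0,10,2) for q in sorted(c[k:k+2])]
    return c
def gfit(fn,c,sx,sy,q0):
    P=[(sx*(2-i),sy/2*(1-2*j)) for i in range(5) for j in(0,1)]
    def f(q):
        cy,s=np.cos(q[3]),np.sin(q[3]); o=[]
        for (X,Y),p in zip(P,c):
            a=[cy*X-s*Y,s*X+cy*Y]; o.append(np.subtract(proj(fn,[q[0]+a[0],q[1]+a[1],q[2]+q[4]*X+q[5]*Y]),p))
        return np.ravel(o)
    r=least_squares(f,q0); return r.x.round(4),np.abs(r.fun).max().round(2)
E
python3 - <<'E'
from h import *
s=manip.get_state();print(s['position'])
snap('wrist','w10')
R=((160,120,90),(179,255,255)); Y=((15,110,110),(32,255,255))
a=grid('w5',*R,(270,90,350,235),0,0); b=grid('w7',*R,(180,100,460,252),0,0); y=grid('w8',*Y,(200,30,430,280),0,0); e=grid('w10',*Y,(285,90,350,280),0,0)
print(len(a),len(b),len(y),len(e),np.round(e).tolist())
# spacing from w5 at z .03
X=[back('w5',*q,.03)[:2] for q in a]; sx=np.linalg.norm(np.mean(X[:2],0)-np.mean(X[8:],0))/4; sy=np.mean([np.linalg.norm(X[2*i]-X[2*i+1]) for i in range(5)]);print(sx,sy)
print(gfit('w5',a,sx,sy,[.365,.31,.03,1.9,0,0]));print(gfit('w8',y,sx,sy,[.579,.348,.056,1.3,0,0]))
print(gfit('w7',b,sx,sy,[.46,-.303,.13,-.1,0,0])); print(gfit('w10',e,sx,sy,[.46,-.303,.17,-.1,0,0]))
E
```

```text
[ 0.46201251 -0.30448891  0.29911274]
10 10 10 10 [[295.0, 136.0], [336.0, 136.0], [295.0, 168.0], [335.0, 168.0], [296.0, 199.0], [335.0, 198.0], [297.0, 227.0], [334.0, 227.0], [297.0, 255.0], [334.0, 255.0]]
0.024057421513847856 0.029937747090494394
(array([ 0.3653,  0.3105,  0.0297,  1.9097, -0.0061,  0.0059]), np.float64(0.13))
(array([ 5.7940e-01,  3.4820e-01,  5.5300e-02,  1.3133e+00, -6.0000e-04,
       -6.2000e-03]), np.float64(0.16))
(array([ 0.4605, -0.3031,  0.1313, -0.1064,  0.007 ,  0.0043]), np.float64(0.31))
(array([ 0.4618, -0.304 ,  0.1722, -0.1001,  0.0072,  0.0079]), np.float64(0.37))
```

{"api": "move_arm", "payload": {
  "steps": [0, 0, 0.01, 0, 0.02, 0, 1, 0, 0, 0.025, 0.01, 0.06, 0, 1, 0, 0, 0.04, 0.02, 0.1, 0, 1, 0, 0, 0.055, 0.03, 0.14, 0, 1, 0, 0, 0.07, 0.04, 0.18, 0, 1, 0, 0, 0.085, 0.05, 0.22, 0, 1, 0, 0, 0.1, 0.06, 0.26, 0, 1, 0, 0, 0.115, 0.07, 0.3, 0, 1, 0, 0, 0.13, 0.08, 0.34, 0, 1, 0, 0, 0.145, 0.09, 0.38, 0, 1]
}}

```text
clock: 28.7
position: [0.55, 0.0782, 0.2939]
ee_rot: [-0.001, 0.919, 0.395, -0.002]
contact_force: [0.5, -1.4, 0.3]
width: 0.0857
gripper_force: 0.0
```

{"api": "move_arm", "payload": {
  "steps": [0, 0, 0.015, 0.01, 0.04, 0, 1, 0, 0, 0.03, 0.02, 0.08, 0, 1, 0, 0, 0.045, 0.026, 0.12, 0, 1, 0, 0, 0.06, 0.026, 0.16, 0, 1, 0, 0, 0.07, 0.026, 0.2, -0.01, 1, 0, 0, 0.0805, 0.026, 0.24, -0.02, 1, 0, 0, 0.0805, 0.026, 0.27, -0.03, 1, 0, 0, 0.0805, 0.026, 0.27, -0.04, 1, 0, 0, 0.0805, 0.026, 0.27, -0.05, 1, 0, 0, 0.0805, 0.026, 0.27, -0.05, 1]
}}

```text
clock: 29.7
position: [0.5756, 0.3449, 0.243]
ee_rot: [-0.0, 0.792, 0.611, -0.003]
contact_force: [-0.6, -0.4, 0.1]
width: 0.0852
gripper_force: 0.0
```

Run:
```python
from h import *
s=manip.get_state();e=s['ee_rot'];print(s['position'],np.degrees(2*np.arctan2(e[2],e[1])))
snap('wrist','w11')
W=(275,80,355,260)
c=grid('w11',(0,0,150),(179,90,255),W,0,0);print(len(c),np.round(c).tolist())
if len(c)==10: print(gfit('w11',c,.02406,.02994,[.579,.348,.03,1.31,0,0]))
```

```text
[0.57557278 0.34493242 0.24301106] 75.26487156276801
10 [[284.0, 103.0], [353.0, 104.0], [303.0, 116.0], [334.0, 116.0], [288.0, 120.0], [350.0, 124.0], [304.0, 141.0], [334.0, 141.0], [286.0, 156.0], [352.0, 155.0]]
(array([ 0.5848,  0.3705, -0.0235,  1.3178,  4.0483, -0.24  ]), np.float64(24.64))
```

Run:
```python
from h import *
c=grid('w11',(0,0,150),(179,90,255),(295,90,343,225),0,0);print(len(c),np.round(c).tolist())
if len(c)==10: print(gfit('w11',c,.02406,.02994,[.579,.348,.03,1.31,0,0]))
```

```text
10 [[303.0, 116.0], [334.0, 116.0], [304.0, 141.0], [334.0, 141.0], [304.0, 165.0], [334.0, 165.0], [304.0, 188.0], [333.0, 188.0], [305.0, 210.0], [333.0, 210.0]]
(array([ 0.5795,  0.3493,  0.0317,  1.3187,  0.0089, -0.009 ]), np.float64(0.19))
```

{"api": "move_arm", "payload": {
  "steps": [0, 0, 0.0005, 0.004, 0.004, -0.04, 1, 0, 0, 0.0005, 0.004, 0.004, -0.08, 1, 0, 0, 0.0005, 0.004, 0.004, -0.12, 1, 0, 0, 0.0005, 0.004, 0.004, -0.16, 1, 0, 0, 0.0005, 0.004, 0.004, -0.19, 1, 0, 0, 0.0005, 0.004, 0.004, -0.2, 1, 0, 0, 0.0005, 0.004, 0.004, -0.2, 1, 0, 0, 0.0005, 0.004, 0.004, -0.2, 1, 0, 0, 0.0005, 0.004, 0.004, -0.2, -1, 0, 0, 0.0005, 0.004, 0.004, -0.2, -1]
}}

```text
clock: 30.75
position: [0.582, 0.3512, 0.0489]
ee_rot: [0.0, 0.791, 0.612, 0.002]
contact_force: [0.0, -0.3, 0.0]
width: 0.0643
gripper_force: 55.9
```

{"api": "move_arm", "payload": {
  "steps": [0, 0, 0, 0, 0, 0, -1, 0, 0, 0, 0, 0, 0, -1, 0, 0, 0, 0, 0, 0, -1, 0, 0, 0, 0, 0, 0.01, -1, 0, 0, 0, 0, 0, 0.05, -1, 0, 0, 0, 0, 0, 0.1, -1, 0, 0, 0, 0, 0, 0.15, -1, 0, 0, 0, 0, 0, 0.2, -1, 0, 0, 0, 0, 0, 0.245, -1, 0, 0, 0, 0, 0, 0.27, -1]
}}

```text
clock: 31.75
position: [0.5814, 0.351, 0.3222]
ee_rot: [0.001, 0.791, 0.612, 0.004]
contact_force: [1.0, 0.6, -1.0]
width: 0.0643
gripper_force: 56.2
```

Run:
```python
from h import *
s=manip.get_state();e=s['ee_rot'];print(s['position'],np.degrees(2*np.arctan2(e[2],e[1])),s['width'],s['qpos'])
```

```text
[0.58137375 0.35099498 0.32221301] 75.49813381015288 0.06433845317449313 [ 4.40863418e-01  4.08081548e-01  1.13046388e+00 -1.44620558e-04
  1.59484278e+00  6.93964660e-01]
```

{"api": "move_arm", "payload": {
  "steps": [0, 0, 0.015, -0.005, -0.03, 0, -1, 0, 0, 0.03, -0.01, -0.07, 0, -1, 0, 0, 0.045, -0.015, -0.11, 0, -1, 0, 0, 0.06, -0.02, -0.15, 0, -1, 0, 0, 0.075, -0.03, -0.19, 0, -1, 0, 0, 0.09, -0.04, -0.23, 0, -1, 0, 0, 0.105, -0.05, -0.27, 0, -1, 0, 0, 0.12, -0.06, -0.31, 0, -1, 0, 0, 0.135, -0.07, -0.35, 0, -1, 0, 0, 0.15, -0.08, -0.39, 0, -1]
}}

```text
clock: 32.75
position: [0.4998, -0.0408, 0.3169]
ee_rot: [0.001, 0.425, 0.905, 0.0]
contact_force: [1.7, -0.8, -1.6]
width: 0.0641
gripper_force: 56.2
```

{"api": "move_arm", "payload": {
  "steps": [0, 0, 0.016, -0.007, -0.03, 0, -1, 0, 0, 0.032, -0.014, -0.06, 0, -1, 0, 0, 0.048, -0.021, -0.1, 0, -1, 0, 0, 0.064, -0.028, -0.14, 0, -1, 0, 0, 0.08, -0.035, -0.18, 0, -1, 0, 0, 0.096, -0.0424, -0.22, 0, -1, 0, 0, 0.112, -0.0424, -0.25, 0, -1, 0, 0, 0.124, -0.0424, -0.265, 0, -1, 0, 0, 0.124, -0.0424, -0.265, -0.02, -1, 0, 0, 0.124, -0.0424, -0.265, -0.04, -1]
}}

```text
clock: 33.75
position: [0.4582, -0.3053, 0.2767]
ee_rot: [0.001, 0.052, 0.999, -0.001]
contact_force: [-0.2, 1.2, -1.6]
width: 0.0645
gripper_force: 56.2
```

{"api": "move_arm", "payload": {
  "steps": [0, 0, 0, 0, 0, 0, -1, 0, 0, 0, 0, 0, 0, -1, 0, 0, 0, 0, 0, 0, -1, 0, 0, 0, 0, 0, 0, -1, 0, 0, 0, 0, 0, 0, -1, 0, 0, 0, 0, 0, 0, -1, 0, 0, 0, 0, 0, 0, -1, 0, 0, 0, 0, 0, 0, -1, 0, 0, 0, 0, 0, 0, -1, 0, 0, 0, 0, 0, 0, -1]
}}

```text
clock: 34.75
position: [0.4583, -0.3044, 0.276]
ee_rot: [-0.0, 0.051, 0.999, 0.0]
contact_force: [-1.0, 0.1, -1.2]
width: 0.0648
gripper_force: 56.1
```

Run:
```python
from h import *
s=manip.get_state();e=s['ee_rot'];print(s['position'],np.degrees(2*np.arctan2(e[2],e[1])),s['width'],s['gripper_force'],s['qpos'])
snap('wrist','w12')
p=np.load('pics/w12.npz')['p'];cv2.imwrite('pics/w12.png',p)
c=grid('w12',(0,0,150),(179,90,255),(270,100,370,399),0,0);print(len(c),np.round(c).tolist())
```

```text
[ 0.45831166 -0.30441669  0.27597046] 174.1263965332844 0.06479429220739169 56.12032234668732 [-7.12808844e-01  2.24921325e-01  1.51117621e+00  5.38111192e-05
  1.40567030e+00 -2.18110030e+00]
10 [[291.0, 108.0], [300.0, 108.0], [282.0, 220.0], [351.0, 214.0], [292.0, 267.0], [350.0, 220.0], [284.0, 269.0], [348.0, 269.0], [288.0, 313.0], [349.0, 312.0]]
```

{"api": "move_arm", "payload": {
  "steps": [0, 0, 0, 0.0005, 0.0003, -0.01, -1, 0, 0, 0, 0.0005, 0.0003, -0.02, -1, 0, 0, 0, 0.0005, 0.0003, -0.03, -1, 0, 0, 0, 0.0005, 0.0003, -0.035, -1, 0, 0, 0, 0.0005, 0.0003, -0.038, -1, 0, 0, 0, 0.0005, 0.0003, -0.04, -1, 0, 0, 0, 0.0005, 0.0003, -0.041, -1, 0, 0, 0, 0.0005, 0.0003, -0.042, -1, 0, 0, 0, 0.0005, 0.0003, -0.042, -1, 0, 0, 0, 0.0005, 0.0003, -0.042, -1]
}}

```text
clock: 35.8
position: [0.4589, -0.3042, 0.2343]
ee_rot: [0.0, 0.051, 0.999, -0.0]
contact_force: [0.0, -0.2, -1.4]
width: 0.0643
gripper_force: 56.2
```

{"api": "move_arm", "payload": {
  "steps": [0, 0, 0, 0, 0, -0.001, -1, 0, 0, 0, 0, 0, -0.0015, -1, 0, 0, 0, 0, 0, -0.002, -1, 0, 0, 0, 0, 0, -0.0025, -1, 0, 0, 0, 0, 0, -0.003, -1, 0, 0, 0, 0, 0, -0.003, -1, 0, 0, 0, 0, 0, -0.003, -1, 0, 0, 0, 0, 0, -0.003, -1, 0, 0, 0, 0, 0, -0.003, -1, 0, 0, 0, 0, 0, -0.003, -1]
}}

```text
clock: 36.8
position: [0.4589, -0.3041, 0.2316]
ee_rot: [0.0, 0.051, 0.999, -0.0]
contact_force: [-1.3, 0.9, 4.9]
width: 0.0643
gripper_force: 56.9
```

{"api": "move_arm", "payload": {
  "steps": [0, 0, 0, 0, 0, 0.001, -1, 0, 0, 0, 0, 0, 0.001, 1, 0, 0, 0, 0, 0, 0.001, 1, 0, 0, 0, 0, 0, 0.001, 1, 0, 0, 0, 0, 0, 0.001, 1, 0, 0, 0, 0, 0, 0.03, 1, 0, 0, 0, 0, 0, 0.06, 1, 0, 0, 0, 0, 0, 0.09, 1, 0, 0, 0, 0, 0, 0.11, 1, 0, 0, 0, 0, 0, 0.11, 1]
}}

```text
clock: 37.8
position: [0.46, -0.3051, 0.3442]
ee_rot: [0.003, 0.051, 0.999, -0.002]
contact_force: [-0.2, -1.1, -0.3]
width: 0.0853
gripper_force: 0.0
```

Run:
```python
from h import *
s=manip.get_state();print(s['position'])
snap('wrist','w13'); snap('side','d13')
c=grid('w13',(0,0,150),(179,90,255),(285,115,348,275),0,0);print(len(c),np.round(c).tolist())
if len(c)==10: print(gfit('w13',c,.02406,.02994,[.459,-.304,.21,3.04,0,0]))
# cover: blue flange blob in the side view
for f in('d9','d13'):
    p=np.load(f'pics/{f}.npz')['p'];m=cv2.inRange(cv2.cvtColor(p,cv2.COLOR_BGR2HSV),(100,150,60),(125,255,255))
    n,l,st,cc=cv2.connectedComponentsWithStats(m);i=1+np.argmax(st[1:,4]);print(f,st[i],cc[i].round(1))
a=np.load('pics/d13.npz')['p'][50:250,240:460];b=np.load('pics/w13.npz')['p'][60:300,200:440]
o=np.zeros((400,800,3),np.uint8);o[:,:440]=cv2.resize(a,(440,400),interpolation=2);o[:360,440:]=cv2.resize(b,(360,360),interpolation=2)
cv2.imwrite('pics/c13.png',o)
```

```text
[ 0.45995069 -0.30511832  0.34423319]
9 [[299.0, 134.0], [340.0, 134.0], [300.0, 196.0], [339.0, 165.0], [301.0, 224.0], [338.0, 196.0], [301.0, 251.0], [338.0, 224.0], [337.0, 251.0]]
d9 [280 184  56  19 638] [308.  193.8]
d13 [280 184  56  19 636] [308.  193.8]
```

Run:
```python
from h import *
p=np.load('pics/w13.npz')['p'];m=cv2.inRange(cv2.cvtColor(p,cv2.COLOR_BGR2HSV),(0,0,150),(179,90,255))
n,_,st,c=cv2.connectedComponentsWithStats(m)
C=[c[i] for i in range(1,n) if 12<st[i,4]<250 and 285<c[i][0]<348 and 115<c[i][1]<275]
P0=[(.02406*(2-i),.01497*(1-2*j)) for i in range(5) for j in(0,1) if (i,j)!=(1,0)]
L=sorted(C,key=lambda q:q[0]); l=sorted(L[:4],key=lambda q:q[1]);r=sorted(L[4:],key=lambda q:q[1])
c=[l[0],r[0],r[1],l[1],r[2],l[2],r[3],l[3],r[4]]
def f(q):
    cy,s=np.cos(q[3]),np.sin(q[3])
    return np.ravel([np.subtract(proj('w13',[q[0]+cy*X-s*Y,q[1]+s*X+cy*Y,q[2]+q[4]*X+q[5]*Y]),u) for (X,Y),u in zip(P0,c)])
r=least_squares(f,[.459,-.304,.21,3.04,0,0]);print(r.x.round(4),abs(r.fun).max())
```

```text
[ 4.6390e-01 -3.0470e-01  2.1450e-01  3.0389e+00  1.0000e-02  1.2000e-03] 0.13641254446864082
```

{"api": "move_arm", "payload": {
  "steps": [0, 0, 0.01, 0.02, 0.03, 0, 1, 0, 0, 0.02, 0.04, 0.07, 0, 1, 0, 0, 0.03, 0.06, 0.11, 0, 1, 0, 0, 0.0395, 0.08, 0.15, 0, 1, 0, 0, 0.0395, 0.1, 0.19, -0.02, 1, 0, 0, 0.0395, 0.1, 0.204, -0.05, 1, 0, 0, 0.0395, 0.1, 0.204, -0.08, 1, 0, 0, 0.0395, 0.1, 0.204, -0.1, 1, 0, 0, 0.0395, 0.1, 0.204, -0.1, 1, 0, 0, 0.0395, 0.1, 0.204, -0.1, 1]
}}

```text
clock: 38.9
position: [0.5583, -0.1, 0.24]
ee_rot: [-0.001, -0.073, 0.997, 0.0]
contact_force: [0.6, 0.4, 0.4]
width: 0.0855
gripper_force: 0.0
```

Run:
```python
from h import *
s=manip.get_state();e=s['ee_rot'];print(s['position'],np.degrees(2*np.arctan2(e[2],e[1])))
snap('wrist','w14')
p=np.load('pics/w14.npz')['p'];m=cv2.inRange(cv2.cvtColor(p,cv2.COLOR_BGR2HSV),(100,150,40),(125,255,255))
n,l,st,cc=cv2.connectedComponentsWithStats(m);i=1+np.argmax(st[1:,4]);print(st[i])
h=cv2.convexHull(np.argwhere(l==i)[:,::-1].astype(np.int32)); 
W=np.array([back('w14',*q[0],.011)[:2] for q in h],np.float32);print(cv2.minAreaRect(W))
```

```text
[ 0.55833053 -0.09999727  0.24001323] 188.34156677103078
[ 283  101   64  129 6546]
((0.5616266131401062, -0.1024569645524025), (0.13832037150859833, 0.0649489238858223), 8.34163761138916)
```

{"api": "move_arm", "payload": {
  "steps": [0, 0, 0, 0.002, -0.002, -0.04, 1, 0, 0, 0, 0.002, -0.002, -0.08, 1, 0, 0, 0, 0.002, -0.002, -0.12, 1, 0, 0, 0, 0.002, -0.002, -0.16, 1, 0, 0, 0, 0.002, -0.002, -0.19, 1, 0, 0, 0, 0.002, -0.002, -0.204, 1, 0, 0, 0, 0.002, -0.002, -0.204, 1, 0, 0, 0, 0.002, -0.002, -0.204, -1, 0, 0, 0, 0.002, -0.002, -0.204, -1, 0, 0, 0, 0.002, -0.002, -0.204, -1]
}}

```text
clock: 39.95
position: [0.562, -0.1025, 0.0386]
ee_rot: [0.002, -0.073, 0.997, -0.001]
contact_force: [0.2, -0.1, 0.0]
width: 0.0437
gripper_force: 0.0
```

{"api": "move_arm", "payload": {
  "steps": [0, 0, 0, 0, 0, 0, -1, 0, 0, 0, 0, 0, 0, -1, 0, 0, 0, 0, 0, 0, -1, 0, 0, 0, 0, 0, 0, -1, 0, 0, 0, 0, 0, 0, -1, 0, 0, 0, 0, 0, 0.03, -1, 0, 0, 0, 0, 0, 0.08, -1, 0, 0, 0, 0, 0, 0.13, -1, 0, 0, 0, 0, 0, 0.18, -1, 0, 0, 0, 0, 0, 0.23, -1]
}}

```text
clock: 40.95
position: [0.5601, -0.1019, 0.2685]
ee_rot: [-0.0, -0.073, 0.997, 0.0]
contact_force: [1.5, -0.2, -2.1]
width: 0.0111
gripper_force: 49.1
```

Run:
```python
from h import *
s=manip.get_state();e=s['ee_rot'];print(s['position'],np.degrees(2*np.arctan2(e[2],e[1])),s['width'],s['gripper_force'])
```

```text
[ 0.56011147 -0.10189211  0.26849594] 188.34799126306893 0.011120340611276163 49.07603144645691
```

{"api": "move_arm", "payload": {
  "steps": [0, 0, 0, 0, 0, 0.05, -1, 0, 0, -0.01, -0.01, -0.02, 0.06, -1, 0, 0, -0.02, -0.03, -0.06, 0.06, -1, 0, 0, -0.03, -0.05, -0.1, 0.06, -1, 0, 0, -0.0395, -0.07, -0.14, 0.06, -1, 0, 0, -0.0395, -0.09, -0.18, 0.06, -1, 0, 0, -0.0395, -0.0975, -0.2025, 0.06, -1, 0, 0, -0.0395, -0.0975, -0.2025, 0.05, -1, 0, 0, -0.0395, -0.0975, -0.2025, 0.03, -1, 0, 0, -0.0395, -0.0975, -0.2025, 0.015, -1]
}}

```text
clock: 41.95
position: [0.4629, -0.3035, 0.2801]
ee_rot: [-0.001, 0.051, 0.999, 0.001]
contact_force: [0.6, 0.1, -2.1]
width: 0.0109
gripper_force: 49.2
```

{"api": "move_arm", "payload": {
  "steps": [0, 0, 0, 0, 0, 0, -1, 0, 0, 0, 0, 0, 0, -1, 0, 0, 0, 0, 0, 0, -1, 0, 0, 0, 0, 0, 0, -1, 0, 0, 0, 0, 0, 0, -1, 0, 0, 0, 0, 0, 0, -1, 0, 0, 0, 0, 0, 0, -1, 0, 0, 0, 0, 0, 0, -1, 0, 0, 0, 0, 0, 0, -1, 0, 0, 0, 0, 0, 0, -1]
}}

```text
clock: 42.95
position: [0.4633, -0.3046, 0.282]
ee_rot: [-0.0, 0.051, 0.999, 0.0]
contact_force: [0.2, -0.2, -0.0]
width: 0.0109
gripper_force: 49.1
```

Run:
```python
from h import *
s=manip.get_state();e=s['ee_rot'];print(s['position'],np.degrees(2*np.arctan2(e[2],e[1])),s['width'],s['gripper_force'])
snap('side','d15');snap('wrist','w15')
a=np.load('pics/d15.npz')['p'][20:180,300:460];b=np.load('pics/w15.npz')['p']
o=np.zeros((480,800,3),np.uint8);o[:,:480]=cv2.resize(a,(480,480),interpolation=2);o[:200,480:]=cv2.resize(b,(320,200))
cv2.imwrite('pics/c15.png',o)
```

```text
[ 0.46329071 -0.30464423  0.28201651] 174.12141266909558 0.010861241554732509 49.12791609764099
```

View pics/c15.png

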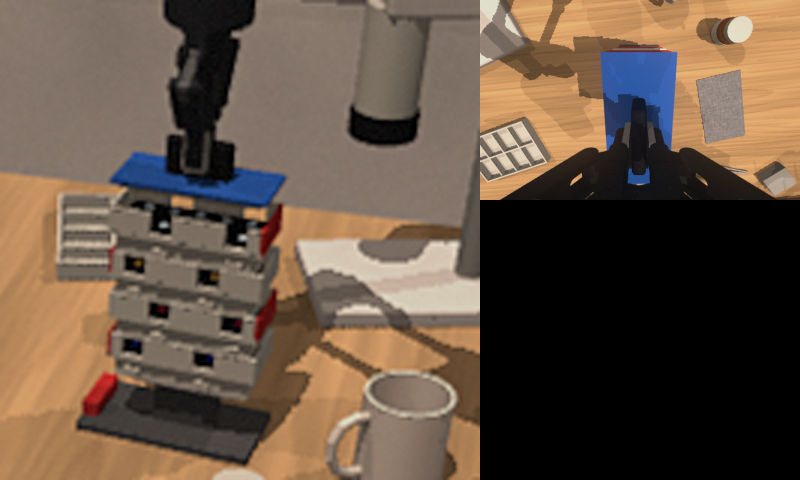

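{"api": "move_arm", "payload": {
  "steps": [0, 0, 0, -0.0005, 0, -0.004, -1, 0, 0, 0, -0.0005, 0, -0.008, -1, 0, 0, 0, -0.0005, 0, -0.011, -1, 0, 0, 0, -0.0005, 0, -0.013, -1, 0, 0, 0, -0.0005, 0, -0.015, -1, 0, 0, 0, -0.0005, 0, -0.017, -1, 0, 0, 0, -0.0005, 0, -0.018, -1, 0, 0, 0, -0.0005, 0, -0.019, -1, 0, 0, 0, -0.0005, 0, -0.019, -1, 0, 0, 0, -0.0005, 0, -0.019, -1]
}}

```text
clock: 44.05
position: [0.4629, -0.3046, 0.2631]
ee_rot: [0.0, 0.051, 0.999, 0.0]
contact_force: [-0.2, -1.0, -2.0]
width: 0.0112
gripper_force: 49.1
```

{"api": "move_arm", "payload": {
  "steps": [0, 0, 0, 0, 0, -0.001, -1, 0, 0, 0, 0, 0, -0.0015, -1, 0, 0, 0, 0, 0, -0.002, -1, 0, 0, 0, 0, 0, -0.0025, -1, 0, 0, 0, 0, 0, -0.003, -1, 0, 0, 0, 0, 0, -0.0035, -1, 0, 0, 0, 0, 0, -0.0035, -1, 0, 0, 0, 0, 0, -0.0035, -1, 0, 0, 0, 0, 0, -0.0035, -1, 0, 0, 0, 0, 0, -0.0035, -1]
}}

```text
clock: 45.05
position: [0.4629, -0.3047, 0.2597]
ee_rot: [0.0, 0.051, 0.999, -0.0]
contact_force: [0.1, 0.7, 0.5]
width: 0.0109
gripper_force: 49.5
```

{"api": "move_arm", "payload": {
  "steps": [0, 0, 0, 0, 0, 0, -1, 0, 0, 0, 0, 0, 0, 0, 0, 0, 0, 0, 0, 0, 0, 0, 0, 0, 0, 0, 0, 0, 0, 0, 0, 0, 0, 0, 0, 0, 0, 0, 0, 0, 0, 0, 0, 0, 0, 0, 0, 0.02, 0, 0, 0, 0, 0, 0, 0.05, 0, 0, 0, 0, 0, 0, 0.08, 0, 0, 0, 0, 0, 0, 0.11, 0, 0, 0, 0, 0, 0, 0.11, 0]
}}

```text
validation failed for argument at $.st...
```

Run:
```python
from h import *
s=manip.get_state();print(s['position'],s['width'],s['clock'])
snap('wrist','w16')
p=np.load('pics/w16.npz')['p'];m=cv2.inRange(cv2.cvtColor(p,cv2.COLOR_BGR2HSV),(100,150,40),(125,255,255))
n,l,st,cc=cv2.connectedComponentsWithStats(m);i=1+np.argmax(st[1:,4]);print(st[i])
h=cv2.convexHull(np.argwhere(l==i)[:,::-1].astype(np.int32)); 
for z in(.228,.233,.238):
    W=np.array([back('w16',*q[0],z)[:2] for q in h],np.float32);print(z,cv2.minAreaRect(W))
# free height/tilt fit of the four flange corners
r=cv2.approxPolyDP(h,6,True)[:,0];print(r.tolist())
```

```text
[ 0.46285184 -0.30467232  0.25971768] 0.010896346105986136 45.05
[  241   105   153   196 18632]
0.228 ((0.444242924451828, -0.3032791316509247), (0.0676683560013771, 0.10016132891178131), 84.18153381347656)
0.233 ((0.4424687623977661, -0.3031030297279358), (0.06550023704767227, 0.0969521552324295), 84.18154907226562)
0.238 ((0.4406946301460266, -0.3029269576072693), (0.06333212554454803, 0.09374294430017471), 84.1815414428711)
[[241, 105], [393, 105], [380, 300], [275, 256], [246, 181]]
```

Row count was wrong; resending.

{"api": "move_arm", "payload": {
  "steps": [0, 0, 0, 0, 0, 0, -1, 0, 0, 0, 0, 0, 0, 0, 0, 0, 0, 0, 0, 0, 0, 0, 0, 0, 0, 0, 0, 0, 0, 0, 0, 0, 0, 0, 0, 0, 0, 0, 0, 0, 0, 0, 0, 0, 0, 0, 0, 0.02, 0, 0, 0, 0, 0, 0, 0.05, 0, 0, 0, 0, 0, 0, 0.08, 0, 0, 0, 0, 0, 0, 0.11, 0]
}}

```text
clock: 46.1
position: [0.4627, -0.3045, 0.3706]
ee_rot: [-0.0, 0.051, 0.999, 0.0]
contact_force: [0.6, 0.3, -0.5]
width: 0.0428
gripper_force: 0.0
```

Run:
```python
from h import *
s=manip.get_state();print(s['position'],s['width'],s['clock'])
snap('wrist','w17')
p=np.load('pics/w17.npz')['p'];m=cv2.inRange(cv2.cvtColor(p,cv2.COLOR_BGR2HSV),(100,150,40),(125,255,255))
n,l,st,cc=cv2.connectedComponentsWithStats(m);i=1+np.argmax(st[1:,4]);print(st[i])
h=cv2.convexHull(np.argwhere(l==i)[:,::-1].astype(np.int32)); 
for z in(.228,.233,.238):
    W=np.array([back('w17',*q[0],z)[:2] for q in h],np.float32);print(z,cv2.minAreaRect(W))
print(cv2.approxPolyDP(h,5,True)[:,0].tolist())
```

```text
[ 0.46271685 -0.3045256   0.37062473] 0.04283895808138695 46.1
[  274   100    87   168 11509]
0.228 ((0.46482303738594055, -0.30527859926223755), (0.06613310426473618, 0.14138354361057281), 84.21308898925781)
0.233 ((0.4633983075618744, -0.30513641238212585), (0.06489461660385132, 0.1387358009815216), 84.21308898925781)
0.238 ((0.4619738757610321, -0.30499425530433655), (0.06365610659122467, 0.1360880583524704), 84.21310424804688)
[[360, 101], [354, 267], [280, 267], [274, 100]]
```

```bash
python3 -c "
from rig import manip
print(manip.sign_off())"
```

```text
the job is handed in; nothing more can be done
None
```

The job is handed in. The four trays present (b, d, e, a from the bottom) are stacked on the stand with red ends alternating and the cover seated in the top tray. The camera checks showed the trays and cover at the right heights and the pile about 6 mm off the stand's centre, but the hand-in call returned no verdict.

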